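# Fit a nest post into an ultrasonic-weld fixture

## Task

Set up the weld fixture for the next batch: lift the tall brass nest post out of the tooling rack and fit its spigot into the bore of the fixture block. A spring plunger sticks into one side of the bore, so lean the post over towards the plunger, start the spigot's low edge in the bore beside the plunger's nose, press the nose back, straighten the post up and slide it fully home until its collar sits flat on the block, then let go. Feel your way in and never force it, and leave everything else where it is.

Things in the scene. Friction and masses are not known exactly. Their poses are not given: they have to be found in the camera images.
- post_mid (a point): Centre of the tall round brass post to be fitted, half-way up; z runs up its axis, its yaw means nothing. From the foot up: square-edged spigot, 24 mm diameter, 30 mm long; collar 34 mm diameter, 6 mm thick; body to grip, 26 mm diameter, 50 mm long. In all 86 mm high, 0.25 to 0.36 kg. It starts upright in either hole of the rack, hanging by its collar.
- post_foot (a point): Centre of the flat lower end of that post's spigot, 43 mm below its centre. With the post leaning 30 degrees towards the plunger, its lowest edge goes in clear of rim and nose wherever the block is clamped if it is 3 mm from the nominal bore centre on the plunger's side and 3 mm below the block's top; from there press towards the plunger and feel for the rim, about 10 N in all.
- bore (a point): Nominal centre of the bore's mouth, level with the block's flat top, 52 mm above the bench; z up, x level towards the spring plunger. Bore: round, 25 mm diameter, 40 mm deep, hardly any lead-in. The block is clamped in slots, so the true bore lies up to 3.5 mm either way along x from this point (exact along y): find it by feel. With the collar home, the post's centre is 13 mm above it.
- nose (a point): Nominal end of the spring plunger's nose, 9.5 mm from the bore's centre along x (same unmeasured 3.5 mm). The nose is a flat-ended 6 mm round pin along x, 3 mm of it inside the bore, its top 1 mm below the block's top. It yields only along x: up to 4.5 mm, at 4 N rising to 8 N. Pressed from above it does not yield, so a spigot held straight lands on it.
- fixture: Weld fixture, fixed to the bench: aluminium plate 190 x 130 x 12 mm with a steel block (100 mm along x, 80 mm along y, 40 mm high) on it. Origin: centre of the plate's underside; x points to the plunger, whose dark threaded body and lock nut stick 22 mm out of the block's +x face. More than 40 N between post and fixture counts as forcing.
- rack: White plastic tooling rack, 160 mm long (its x) x 70 mm x 42 mm high, fixed; origin at the centre of its underside. Two holes, 29 mm wide, 45 mm either side of the centre along x, hold the posts by their collars.
- stub_mid (a point): Centre of the other brass post, a short one (17 mm spigot, 34 mm collar, 28 mm body 18 mm tall, 54 mm in all), in the rack's other hole. To be left alone.
- cap_a: White moulded cap, 36 mm diameter, 24 mm high, on the bench; origin under its centre. To be left alone.
- cap_b: A second, equal cap. To be left alone.
- hex_key: Dark steel hex key lying on the bench, 90 mm long arm along its x, 6 mm thick; origin under the middle of the long arm. To be left alone.
Things that resemble listed ones, but are neither listed nor needed, are in the scene too. Leave any grey or red look-alike of the part that bears post_mid alone.

How it is judged:
By the outcome, as a careful person would: the job done as asked, in the order asked, and still so for the second after the job is handed in, with the robot touching nothing.
It also fails if it takes over 66 s, if anything falls off the work surface, if the arm or the gripper's body presses on something with over 40 N, if the wrist force passes 120 N, or if a joint passes its speed limit or range.

## Robot

A 7-joint arm with a two-finger parallel gripper is mounted at the origin on the work surface. World frame = base frame: x ahead of the robot, y to its left, z up, the work surface at z = 0. Lengths are in m, angles in rad, forces in N, time in s.
With the tool pointing down it reaches from about 0.4 to 0.875 m from the base axis. Payload 6.5 kg.
Tool frame: the origin (TCP) lies between the finger pads; the fingertips stand 22 mm ahead of it and the grasp point (between the pads) lies 3 mm ahead of it (r.tip_reach is the z of the fingertips in the tool frame, in m); z points along the fingers, x is the direction in which the jaws open and shut, and the axes are right-handed (so a half turn about z gives the same grasp; the last joint's range is limited). The gripper opens to 85 mm and grips with 20 to 120 N. Pads are 22 mm wide; open, the fingers measure 114 mm over their backs; the gripper's body (76 mm by 85 mm) begins 54 mm behind the grasp point. The pads swing forward as they close: fully open they stand 13 mm farther back than shut.
Start: joints at [1.194, 0.536, -0.004, 1.538, 0.003, 1.067, -0.071], TCP at [0.199, -0.619, 0.253] pointing down, gripper open.
Joint ranges: [-2.7, 2.7], [-0.37, 2.16], [-1.27, 1.26], [0.24, 2.4], [-1.31, 4.45], [0.19, 1.91], [-2.76, 2.76]. Speed limits (rad/s): [2.39, 2.39, 3.14, 3.14, 3.14, 3.14, 3.14].

## Interface

Orientations are given as a rotation vector (axis times angle).
In Python, from bench import r, camera, camera_info, finder gives the robot as it stands.
- The arm moves only by the tool carry_out, never from a script. Its argument "deltas" is a list of rows, each an object of numbers: "rx", "ry", "rz": the turn, a rotation vector about the tool's x, y, z in rad; "tx", "ty", "tz": the shift along the tool's x, y, z in cm; "grip": the finger opening in cm, from 0 to 8.54. In form: [{"rx": .., "ry": .., "rz": .., "tx": .., "ty": .., "tz": .., "grip": ..}, ...]. A call has 1 to 10 rows; each row is the pose to reach, as a shift and turn from the pose commanded when the call began, along the tool's axes at that moment; what a row does not reach only later rows make up. A row lasts 1/12 s, in which the tool goes at most 41.7 mm and 7.16 degrees, less where a joint would pass 70% of its speed; a pose out of reach is approached as far as the arm can. A call with a gripper value outside its range is refused whole. The fingers move at their own pace and stop on an object; "force" is the grip in N (left out, the last holds). Time passes only in rows, so rows that repeat a pose let the fingers close. It gives the time, the measured TCP pose, the force and the opening at its end, in the units of the state.
- r.get_state(): the state, without advancing time (a new reading comes with each control period).
- camera(name): name is "scene" or "top"; returns (picture, depth): 384x512x3 uint8, red, green, blue; 384x512 float32, m along the optical axis (not along the pixel's ray), 0 where there is no reading.
- camera_info(name): a dict with "vertical_fov" (degrees; the focal length in pixels is half the picture's height over the tangent of half this angle, whatever the lens; pixels are square), "cx", "cy" (the principal point, pixels), "pose" (4x4, takes a point from camera to world coordinates). Camera axes: x right, y down, z forward; pixel columns grow to the right and rows downward; lengths in m; the calibration is good to about 2 mm. A picture is of the moment at which its call begins. camera_info takes no time and is no camera call.
- r.hand_in(): hands the job in, once; it reports no verdict.
Trained networks look in the newest picture that a camera, given by its name, has taken for a name from the list of things; names that differ only in an ending like _2 or _b are one class to them, and where a whole thing is asked for, a point or a joint stands for the part that bears it (a point fixed in the world has none). Each returns a list of dicts, best first, with "conf" (0 to 1); they miss things now and then, are a little off and sometimes report something else, mostly with a low value. They report only what shows in the picture. A call takes as long as a camera call. They do not tell look-alikes from the thing itself.
- finder.trace(camera, name): "pixels" (384x512 bool, what is visible of it) and "at" ([column, row] in pixels, amid what is visible of it).
The state is a dict: "clock": time; "qpos": joint angles; "dq": joint speeds; "tau": joint torques, N m; "tool_pos": TCP position; "eef_rot": TCP orientation; "force": force on the tool from outside, world axes, zero at the start; "ft_torque": the same for the moment, N m; "grip_width": finger opening in m.
Only numpy, scipy, OpenCV 4.12 (cv2) and the standard library are available. Lean on these libraries where they do the work, as an engineer would, in place of code of your own. Each camera call takes 0.05 s, during which the arm holds its last target.

## Working session

There is one attempt and no reset: what is moved stays moved. The work goes in short steps, Python scripts to look and compute and a tool call to move; the robot and the scene stay as the last step left them, time stands still between calls to the robot, and variables do not carry over. Pictures are saved under pics/ and viewed, and the job is handed in when it is done.

Besides the shell and the picture viewer there is one more tool, called as a command line: name --argument value ..., lists and objects as JSON in quotes. carry_out: Moves the arm, as the interface text tells. Its arguments: {"type":"object","properties":{"deltas":{"type":"array","items":{"type":"object","properties":{"rx":{"type":"number"},"ry":{"type":"number"},"rz":{"type":"number"},"tx":{"type":"number"},"ty":{"type":"number"},"tz":{"type":"number"},"grip":{"type":"number"}}}},"force":{"type":"number"}},"required":["deltas"]}

```bash
mkdir -p pics; ls; python3 - <<'E'
from bench import r,camera,camera_info,finder
import cv2,numpy as np
for n in("scene","top"):
    p,d=camera(n); np.savez(f"{n}0.npz",p=p,d=d)
    cv2.imwrite(f"pics/{n}0.png",cv2.resize(p[:,:,::-1],(800,600),interpolation=cv2.INTER_CUBIC))
    print(n,camera_info(n))
    for t in("post_mid","fixture","rack","stub_mid","nose","bore"):
        try:
            print(t,[(round(o["conf"],2),np.round(o["at"]).tolist(),int(o["pixels"].sum())) for o in finder.trace(n,t)])
        except Exception as e: print(t,e)
print(r.get_state())
E
```

```text
pics
scene {'vertical_fov': 45.262508234865535, 'cx': 249.98875140255348, 'cy': 191.81594708274886, 'pose': array([[ 6.18769784e-01,  6.45116261e-01, -4.48273314e-01,
         1.02624655e+00],
       [ 7.85572373e-01, -5.08156257e-01,  3.53062694e-01,
        -2.63153644e-01],
       [-2.64046370e-05, -5.70615658e-01, -8.21217249e-01,
         8.08578300e-01],
       [ 0.00000000e+00,  0.00000000e+00,  0.00000000e+00,
         1.00000000e+00]])}
post_mid [(0.93, [300.0, 157.0], 386), (0.77, [302.0, 113.0], 361), (0.73, [276.0, 128.0], 320)]
fixture [(0.86, [152.0, 250.0], 5954)]
rack [(0.93, [262.0, 137.0], 1869), (0.27, [273.0, 130.0], 323)]
stub_mid [(0.57, [254.0, 112.0], 164)]
nose [(0.9, [152.0, 245.0], 5997)]
bore [(0.57, [150.0, 246.0], 5911)]
top {'vertical_fov': 48.97498835272067, 'cx': 253.64798061678488, 'cy': 190.25562480764063, 'pose': array([[ 0.00486632, -0.99355401,  0.11325526,  0.51656112],
       [-0.99991272, -0.00622582, -0.01165326,  0.05817693],
       [ 0.01228325, -0.11318867, -0.99349758,  0.84561858],
       [ 0.        ,  0.        ,  0.        ,  1.      
[... 312 characters left out ...]
6300)]
{'clock': 0.7, 'qpos': array([ 1.19379715,  0.53636226, -0.00439054,  1.53789153,  0.00259136,
        1.06730791, -0.07116849]), 'dq': array([-5.13074068e-04, -7.03982219e-05, -1.45564119e-03,  4.56892058e-04,
        3.71549352e-04, -3.99825455e-04, -8.69770499e-04]), 'tau': array([ 2.25868198e-04, -5.83203721e+01,  1.04718693e+00, -2.59397703e+01,
        1.22188329e-02,  1.78505266e-03,  3.15233569e-05]), 'tool_pos': array([ 0.19878013, -0.61885696,  0.25331777]), 'eef_rot': array([ 2.53851384e+00, -1.85075399e+00,  2.68798646e-05]), 'force': array([0.57934333, 0.35563729, 0.36198182]), 'ft_torque': array([-0.02664992, -0.00774483,  0.01097257]), 'grip_width': 0.08566143318320826}
```

View pics/scene0.png

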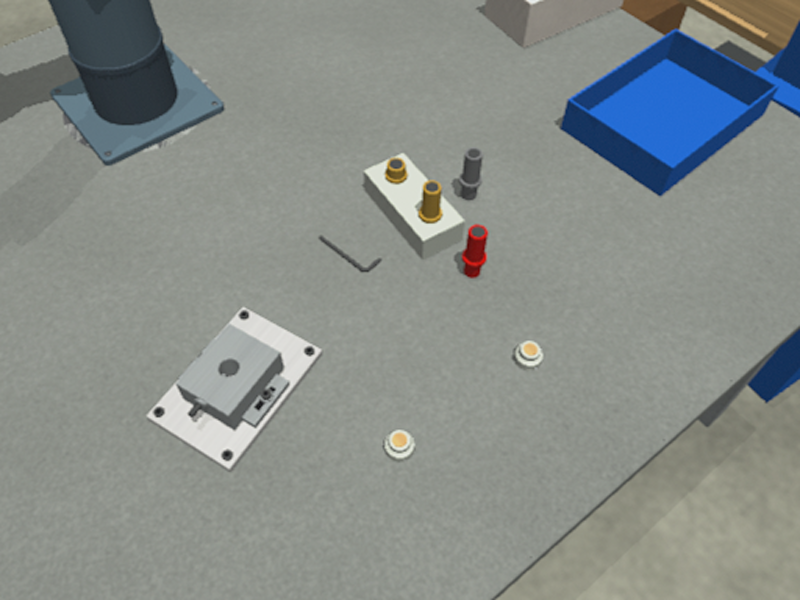

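View pics/top0.png

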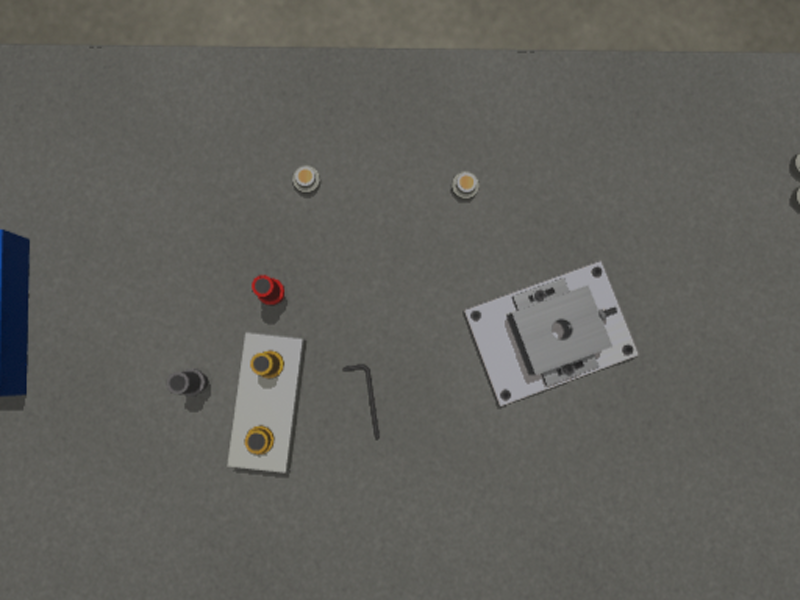

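```bash
cat > h.py <<'E'
import numpy as np,cv2
from bench import camera_info
def K(n):
    i=camera_info(n); f=192/np.tan(np.radians(i["vertical_fov"])/2); return f,i["cx"],i["cy"],i["pose"]
def world(n,d):
    f,cx,cy,P=K(n); v,u=np.mgrid[:384,:512]
    c=np.stack([(u-cx)/f*d,(v-cy)/f*d,d],-1); return c@P[:3,:3].T+P[:3,3]
def ray(n,u,v,z):
    f,cx,cy,P=K(n); w=P[:3,:3]@np.array([(u-cx)/f,(v-cy)/f,1.]); return P[:3,3]+w*(z-P[2,3])/w[2]
def proj(n,p):
    f,cx,cy,P=K(n); c=P[:3,:3].T@(np.asarray(p)-P[:3,3]); return c[0]/c[2]*f+cx,c[1]/c[2]*f+cy
E
python3 - <<'E'
from h import *
for n in("scene","top"):
    z=np.load(n+"0.npz"); p,d=z["p"],z["d"]; W=world(n,d); ok=d>0
    b=ok&(abs(W[...,0]-.5)<.3)&(abs(W[...,1]-0)<.3)
    print(n,"bench z",np.median(W[b][:,2]))
    for nm,u0,u1,v0,v1 in (("fixT",285,420,160,265),("rackT",140,200,205,310)) if n=="top" else (("fixS",90,210,190,300),("rackS",225,305,90,165)):
        s=W[v0:v1,u0:u1].reshape(-1,3)[ok[v0:v1,u0:u1].ravel()]
        h,e=np.histogram(s[:,2],bins=np.arange(-.01,.14,.004)); print(nm,[(round(a,3),int(c)) for a,c in zip(e,h) if c>15])
        for lo,hi in ((.008,.018),(.046,.058),(.036,.0455),(.085,.11)):
            q=s[(s[:,2]>lo)&(s[:,2]<hi)]
            if len(q)<30: continue
            rr=cv2.minAreaRect((q[:,:2]*1000).astype(np.float32)); print(nm,lo,len(q),"med z",np.median(q[:,2]).round(4),rr, "mean",q.mean(0).round(4))
    # crops
    for k,(u0,u1,v0,v1) in dict(fix=(285,420,160,265) if n=="top" else (85,215,185,305),rack=(140,210,205,310) if n=="top" else (225,315,85,165)).items():
        c=p[v0:v1,u0:u1,::-1]; s=min(800//c.shape[1],600//c.shape[0]); cv2.imwrite(f"pics/{n}_{k}.png",cv2.resize(c,None,fx=s,fy=s,interpolation=cv2.INTER_CUBIC)); print(k,s)
E
```

```text
scene bench z 0.0006265561733548863
fixS [(np.float64(-0.006), 358), (np.float64(-0.002), 6073), (np.float64(0.002), 851), (np.float64(0.006), 246), (np.float64(0.01), 2182), (np.float64(0.014), 445), (np.float64(0.018), 213), (np.float64(0.022), 293), (np.float64(0.026), 94), (np.float64(0.03), 92), (np.float64(0.034), 77), (np.float64(0.038), 80), (np.float64(0.042), 88), (np.float64(0.046), 166), (np.float64(0.05), 1701), (np.float64(0.054), 184)]
fixS 0.008 2823 med z 0.0123 ((568.1875610351562, -149.5370635986328), (131.8423309326172, 190.87098693847656), 20.078977584838867) mean [ 0.5831 -0.1591  0.0124]
fixS 0.046 2051 med z 0.0522 ((572.929443359375, -162.4547119140625), (82.4581298828125, 123.5709457397461), 20.13170623779297) mean [ 0.572  -0.1558  0.0521]
fixS 0.036 197 med z 0.0408 ((570.9246215820312, -154.69302368164062), (79.89328002929688, 104.21678161621094), 20.275501251220703) mean [ 0.5936 -0.1583  0.0408]
rackS [(np.float64(-0.006), 199), (np.float64(-0.002), 2524), (np.float64(0.002), 476), (np.float64(0.006), 83), (np.float64(0.01), 84), (np.float64(0.014), 85)
[... 2502 characters left out ...]
 (np.float64(0.094), 82), (np.float64(0.098), 85)]
rackT 0.008 53 med z 0.0129 ((477.4984130859375, 172.0568389892578), (0.8811526894569397, 157.39450073242188), 83.91056060791016) mean [0.4716 0.1726 0.0129]
rackT 0.046 146 med z 0.0485 ((479.9757080078125, 201.28814697265625), (33.402618408203125, 140.5359344482422), 78.27272033691406) mean [0.4821 0.199  0.0491]
rackT 0.036 2675 med z 0.0419 ((480.7968444824219, 206.76852416992188), (70.6563720703125, 159.93809509277344), 83.92604064941406) mean [0.4795 0.2061 0.0418]
rackT 0.085 179 med z 0.0978 ((526.0072631835938, 201.81178283691406), (22.843936920166016, 24.864160537719727), 0.3512433171272278) mean [0.5257 0.2011 0.0974]
fix 5
rack 5
```

View pics/top_fix.png

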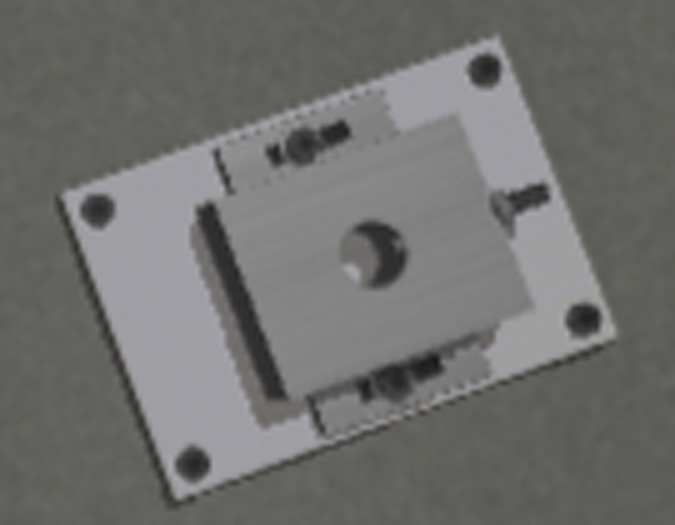

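View pics/scene_fix.png

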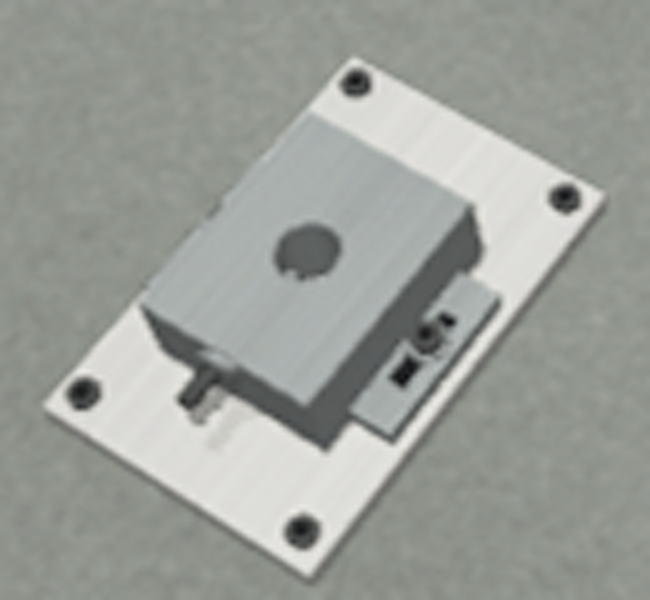

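```bash
python3 - <<'E'
from h import *
from bench import r
print("tip",r.tip_reach)
xf=np.array([np.cos(np.radians(-69.85)),np.sin(np.radians(-69.85))]); yf=np.array([-xf[1],xf[0]])
c0=np.array([.5682,-.1485])
for n,(u0,u1,v0,v1) in dict(top=(340,380,195,230),scene=(130,165,220,250)).items():
    z=np.load(n+"0.npz"); p=z["p"];d=z["d"]; g=cv2.cvtColor(p,cv2.COLOR_RGB2GRAY)
    G=g[v0:v1,u0:u1]; th=(int(np.percentile(G,80))+int(G.min()))//2
    m=(G<th).astype(np.uint8); k,l,st,ce=cv2.connectedComponentsWithStats(m)
    for i in range(1,k):
        if st[i,4]>20:
            cc=ce[i]+[u0,v0]; w=ray(n,*cc,.052); print(n,"dark",th,st[i],cc.round(1),w.round(4),"rel plate",((w[:2]-c0)@xf).round(4),((w[:2]-c0)@yf).round(4))
    print(G[::2,::2])
# posts
for n,(u0,u1,v0,v1) in dict(top=(140,205,205,260),scene=(255,300,105,145)).items():
    z=np.load(n+"0.npz"); W=world(n,z["d"])[v0:v1,u0:u1].reshape(-1,3)
    q=W[(W[:,2]>.092)&(W[:,2]<.104)&(np.hypot(W[:,0]-.526,W[:,1]-.202)<.025)]; 
    if len(q): print(n,len(q),q.mean(0),cv2.minEnclosingCircle((q[:,:2]*1000).astype(np.float32)))
    # direct: corner rect of dark top hole
E
```

```text
tip 0.022
top dark 90 [16  9 10 14 76] [361.3 209.8] [ 0.5712 -0.1549  0.052 ] rel plate 0.007 0.0006
[[131 134 136 136 135 135 134 133 133 134 136 135 134 133 133 133 132 130
  130 129]
 [135 136 136 135 133 133 135 137 138 136 134 134 134 133 132 132 132 130
  129 128]
 [135 135 134 136 137 138 136 134 136 134 134 133 134 134 132 130 129 130
  129 127]
 [136 137 137 137 135 135 135 135 134 133 134 134 132 130 131 130 128 127
  125 126]
 [137 136 135 135 135 135 133 135 135 124 124 131 132 131 128 127 126 128
  128 126]
 [135 134 134 134 134 134 134 129  74  48  48  59 120 128 129 129 128 128
  129 128]
 [134 133 135 134 134 133 133 108 109  80  50  48  66 126 128 130 129 127
  128 130]
 [136 134 133 133 133 132 129 110 108 107  60  49  89 113 129 130 131 130
  131 130]
 [133 134 132 131 131 129 124 107 107 107  86  48  49  97 131 131 130 130
  130 127]
 [132 130 129 130 131 129 130 157 130 109  83  49  49 120 131 131 129 128
  130 130]
 [131 131 130 129 132 133 131 131 155 105  58  52  86 130 130 130 130 131
  128 128]
 [130 132 132 133 132 132 132 133 127 105  88 109 131 132 132 1
[... 1269 characters left out ...]
5  96  93 117 176 173 175 175 177 173]
 [174 175 176 174 176 122  88  91  96  95  89 163 174 174 175 178 171 173]
 [174 176 174 175 174 170 158 119 119 146 163 176 175 173 178 174 172 174]
 [176 174 176 175 173 173 172 169 176 174 176 175 175 178 174 173 175 170]
 [173 176 175 174 173 171 169 173 174 175 174 177 176 176 172 174 177 117]
 [174 176 173 173 171 169 171 175 175 175 175 176 177 172 175 176 129  87]
 [176 173 174 171 169 170 174 175 174 176 175 180 172 175 176 150  86  90]]
top 168 [0.52573271 0.20170378 0.09795406] ((525.8988647460938, 202.0033721923828), 12.730311393737793)
scene 108 [0.5270409  0.19846001 0.09775184] ((525.1812133789062, 199.64950561523438), 14.728379249572754)
```

```bash
cat >> h.py <<'E'
from scipy.spatial.transform import Rotation as Ro
from bench import r
YAW=np.radians(-69.85)
XF=np.array([np.cos(YAW),np.sin(YAW),0]); YF=np.array([-XF[1],XF[0],0]); ZF=np.array([0,0,1.])
def Rt(lean=0):
    "tool: x along XF, z down, then post top leaned by lean deg towards XF"
    R0=np.stack([XF,-YF,-ZF],1)
    return (Ro.from_rotvec(YF*np.radians(lean))*Ro.from_matrix(R0))
def st():
    s=r.get_state(); return s,np.array(s["tool_pos"]),Ro.from_rotvec(s["eef_rot"])
def delta(p,R,p0=None,R0=None):
    if p0 is None: _,p0,R0=st()
    return (R0.inv().apply(np.asarray(p)-p0)*100).round(3),(R0.inv()*R).as_rotvec().round(4)
E
python3 - <<'E'
from h import *
for p in ([.53,-.2,.25],[.526,.201,.2],[.526,.201,.075]): print(delta(p,Rt()))
E
```

```text
(array([-29.747, -44.346,   0.33 ]), array([ 0.    , -0.    , -0.0408]))
(array([-68.048, -56.231,   5.328]), array([ 0.    , -0.    , -0.0408]))
(array([-68.048, -56.231,  17.828]), array([ 0.    , -0.    , -0.0408]))
```

carry_out --deltas '[{"tx": -2.2,"ty": -3.3,"rz": -0.04},{"tx": -4.4,"ty": -6.6,"rz": -0.041},{"tx": -6.7,"ty": -9.9,"rz": -0.041},{"tx": -8.9,"ty": -13.2,"rz": -0.041},{"tx": -11.1,"ty": -16.5,"rz": -0.041},{"tx": -13.3,"ty": -19.8,"rz": -0.041},{"tx": -15.6,"ty": -23.1,"rz": -0.041},{"tx": -17.8,"ty": -26.4,"rz": -0.041},{"tx": -20.0,"ty": -29.7,"rz": -0.041},{"tx": -22.2,"ty": -33.0,"rz": -0.041}]'

```text
schema error: expected keys rx, ry, rz, tx, ty, tz, grip
```

```bash
python3 - <<'E'
from h import *
s,p,R=st(); print(s["clock"],p,R.as_matrix().round(3).tolist(),s["qpos"].round(2),s["force"])
for p in ([.526,.201,.15],[.526,.201,.075]): print(delta(p,Rt()))
E
```

```text
0.7 [ 0.19878013 -0.61885696  0.25331777] [[0.306, -0.952, -0.0], [-0.952, -0.306, -0.0], [0.0, 0.0, -1.0]] [ 1.19  0.54 -0.    1.54  0.    1.07 -0.07] [0.57934333 0.35563729 0.36198182]
(array([-68.048, -56.231,  10.328]), array([ 0.    , -0.    , -0.0408]))
(array([-68.048, -56.231,  17.828]), array([ 0.    , -0.    , -0.0408]))
```

carry_out --deltas '[{"tx": -2.2,"ty": -3.3,"tz": 0,"rx": 0,"ry": 0,"rz": -0.041,"grip": 8.5},{"tx": -4.4,"ty": -6.6,"tz": 0,"rx": 0,"ry": 0,"rz": -0.041,"grip": 8.5},{"tx": -6.7,"ty": -9.9,"tz": 0,"rx": 0,"ry": 0,"rz": -0.041,"grip": 8.5},{"tx": -8.9,"ty": -13.2,"tz": 0,"rx": 0,"ry": 0,"rz": -0.041,"grip": 8.5},{"tx": -11.1,"ty": -16.5,"tz": 0,"rx": 0,"ry": 0,"rz": -0.041,"grip": 8.5},{"tx": -13.3,"ty": -19.8,"tz": 0,"rx": 0,"ry": 0,"rz": -0.041,"grip": 8.5},{"tx": -15.6,"ty": -23.1,"tz": 0,"rx": 0,"ry": 0,"rz": -0.041,"grip": 8.5},{"tx": -17.8,"ty": -26.4,"tz": 0,"rx": 0,"ry": 0,"rz": -0.041,"grip": 8.5},{"tx": -20.0,"ty": -29.7,"tz": 0,"rx": 0,"ry": 0,"rz": -0.041,"grip": 8.5},{"tx": -22.2,"ty": -33.0,"tz": 0,"rx": 0,"ry": 0,"rz": -0.041,"grip": 8.5}]'

```text
clock: 1.53
tool_pos: [0.446, -0.305, 0.2536]
eef_rot: [2.576, -1.799, 0.001]
force: [0.9, -0.7, 0.1]
grip_width: 0.0851
```

```bash
python3 - <<'E'
from h import *
s,p,R=st(); print(s["clock"],p,R.as_matrix().round(3).tolist(),s["qpos"].round(2),s["force"])
for p in ([.526,.201,.15],[.526,.201,.075]): print(delta(p,Rt()))
E
```

```text
1.5333 [ 0.4460407  -0.3049817   0.25361853] [[0.344, -0.939, 0.001], [-0.939, -0.344, -0.0], [0.001, -0.0, -1.0]] [ 0.63  0.35 -0.15  1.82  0.06  0.97 -0.76] [ 0.90802158 -0.66149175  0.10920428]
(array([-44.754, -24.932,  10.342]), array([-0.0003, -0.0006, -0.    ]))
(array([-44.759, -24.93 ,  17.842]), array([-0.0003, -0.0006, -0.    ]))
```

carry_out --deltas '[{"tx": -3.5,"ty": -1.95,"tz": 0,"rx": 0,"ry": 0,"rz": 0,"grip": 8.5},{"tx": -7,"ty": -3.9,"tz": 0,"rx": 0,"ry": 0,"rz": 0,"grip": 8.5},{"tx": -10.5,"ty": -5.85,"tz": 0,"rx": 0,"ry": 0,"rz": 0,"grip": 8.5},{"tx": -14,"ty": -7.8,"tz": 0,"rx": 0,"ry": 0,"rz": 0,"grip": 8.5},{"tx": -17.5,"ty": -9.75,"tz": 0,"rx": 0,"ry": 0,"rz": 0,"grip": 8.5},{"tx": -21,"ty": -11.7,"tz": 0,"rx": 0,"ry": 0,"rz": 0,"grip": 8.5},{"tx": -24.5,"ty": -13.65,"tz": 0,"rx": 0,"ry": 0,"rz": 0,"grip": 8.5},{"tx": -28,"ty": -15.6,"tz": 0,"rx": 0,"ry": 0,"rz": 0,"grip": 8.5},{"tx": -31.5,"ty": -17.55,"tz": 1,"rx": 0,"ry": 0,"rz": 0,"grip": 8.5},{"tx": -35,"ty": -19.5,"tz": 2,"rx": 0,"ry": 0,"rz": 0,"grip": 8.5}]'

```text
clock: 2.37
tool_pos: [0.5081, 0.0911, 0.2339]
eef_rot: [-2.574, 1.798, -0.003]
force: [1.4, -0.1, 0.1]
grip_width: 0.085
```

```bash
python3 - <<'E'
from h import *
s,p,R=st(); print(s["clock"],p,R.as_matrix().round(3).tolist(),s["qpos"].round(2),s["force"])
for p in ([.526,.201,.15],[.526,.201,.075]): print(delta(p,Rt()))
E
```

```text
2.3667 [0.50814611 0.09114672 0.2338738 ] [[0.344, -0.939, 0.002], [-0.939, -0.344, 0.0], [0.001, -0.002, -1.0]] [ 0.01  0.36 -0.34  1.89  0.15  0.91 -1.62] [ 1.43328861 -0.14272035  0.10904978]
(array([-9.705, -5.438,  8.394]), array([-0.0023, -0.0006, -0.0003]))
(array([-9.709, -5.421, 15.894]), array([-0.0023, -0.0006, -0.0003]))
```

carry_out --deltas '[{"tx": -3.3,"ty": -1.8,"tz": 1.5,"rx": 0,"ry": 0,"rz": 0,"grip": 8.5},{"tx": -6.5,"ty": -3.6,"tz": 3,"rx": 0,"ry": 0,"rz": 0,"grip": 8.5},{"tx": -9.7,"ty": -5.4,"tz": 5,"rx": 0,"ry": 0,"rz": 0,"grip": 8.5},{"tx": -9.7,"ty": -5.4,"tz": 8,"rx": 0,"ry": 0,"rz": 0,"grip": 8.5},{"tx": -9.7,"ty": -5.4,"tz": 8.4,"rx": 0,"ry": 0,"rz": 0,"grip": 8.5},{"tx": -9.7,"ty": -5.4,"tz": 8.4,"rx": 0,"ry": 0,"rz": 0,"grip": 8.5},{"tx": -9.7,"ty": -5.4,"tz": 8.4,"rx": 0,"ry": 0,"rz": 0,"grip": 8.5}]'

```text
clock: 2.95
tool_pos: [0.5253, 0.1979, 0.15]
eef_rot: [2.574, -1.8, 0.001]
force: [0.3, -0.4, 0.3]
grip_width: 0.0852
```

```bash
python3 - <<'E'
from h import *
s,p,R=st(); print(s["clock"],p,R.as_matrix().round(3).tolist(),s["qpos"].round(2),s["force"])
for p in ([.526,.201,.15],[.526,.201,.075]): print(delta(p,Rt()))
from bench import camera
for n in("scene","top"):
    im,d=camera(n); cv2.imwrite(f"pics/{n}1.png",cv2.resize(im[60:260,80:400,::-1] if n=="top" else im[40:240,160:420,::-1],None,fx=2.5,fy=2.5,interpolation=cv2.INTER_CUBIC))
E
```

```text
2.95 [0.52529311 0.19791235 0.14996918] [[0.343, -0.939, 0.0], [-0.939, -0.343, -0.001], [0.001, -0.0, -1.0]] [-0.19  0.54 -0.33  1.84  0.24  0.79 -1.86] [ 0.30049905 -0.38270708  0.3174156 ]
(array([-0.266, -0.172, -0.003]), array([-0.0002, -0.0007, -0.0013]))
(array([-0.271, -0.171,  7.497]), array([-0.0002, -0.0007, -0.0013]))
```

View pics/scene1.png

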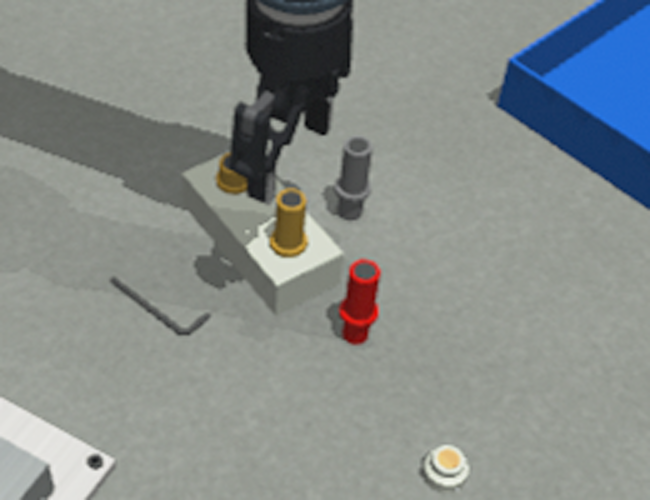

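View pics/top1.png

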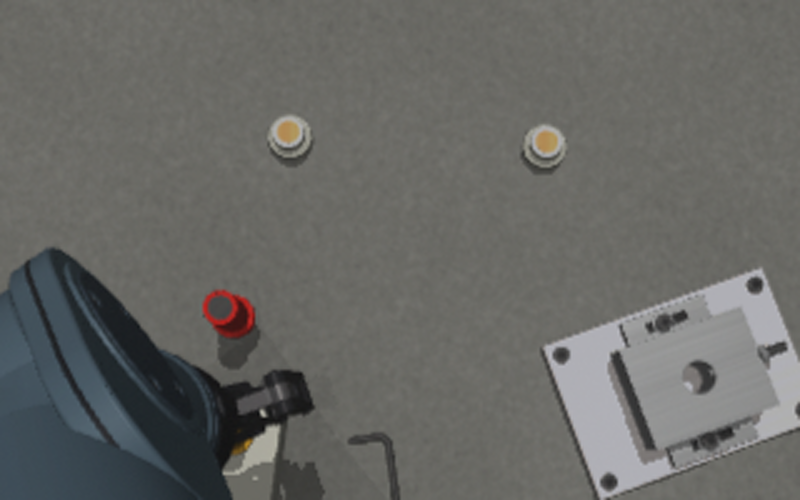

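carry_out --deltas '[{"tx": -0.27,"ty": -0.17,"tz": 1,"rx": 0,"ry": 0,"rz": 0,"grip": 8.5},{"tx": -0.27,"ty": -0.17,"tz": 2.5,"rx": 0,"ry": 0,"rz": 0,"grip": 8.5},{"tx": -0.27,"ty": -0.17,"tz": 4,"rx": 0,"ry": 0,"rz": 0,"grip": 8.5},{"tx": -0.27,"ty": -0.17,"tz": 5.5,"rx": 0,"ry": 0,"rz": 0,"grip": 8.5},{"tx": -0.27,"ty": -0.17,"tz": 7,"rx": 0,"ry": 0,"rz": 0,"grip": 8.5},{"tx": -0.27,"ty": -0.17,"tz": 7.5,"rx": 0,"ry": 0,"rz": 0,"grip": 8.5},{"tx": -0.27,"ty": -0.17,"tz": 7.5,"rx": 0,"ry": 0,"rz": 0,"grip": 8.5},{"tx": -0.27,"ty": -0.17,"tz": 7.5,"rx": 0,"ry": 0,"rz": 0,"grip": 4.5},{"tx": -0.27,"ty": -0.17,"tz": 7.5,"rx": 0,"ry": 0,"rz": 0,"grip": 4.5}]'

```text
clock: 3.8
tool_pos: [0.5262, 0.2023, 0.0753]
eef_rot: [-2.574, 1.798, -0.001]
force: [-0.8, -0.1, -0.1]
grip_width: 0.0634
```

```bash
python3 - <<'E'
from h import *
s,p,R=st(); print(s["clock"],p,s["force"],s["grip_width"])
print(delta([.526,.201,.075],Rt()))
from bench import camera
for n in("scene",):
    im,d=camera(n); cv2.imwrite(f"pics/{n}2.png",cv2.resize(im[80:180,220:320,::-1],None,fx=6,fy=6,interpolation=cv2.INTER_CUBIC))
E
```

```text
3.8 [0.52621945 0.20225379 0.0752893 ] [-0.84608537 -0.10680538 -0.08776142] 0.063381430223706
(array([0.11 , 0.064, 0.029]), array([-0.0018,  0.0001, -0.0002]))
```

View pics/scene2.png

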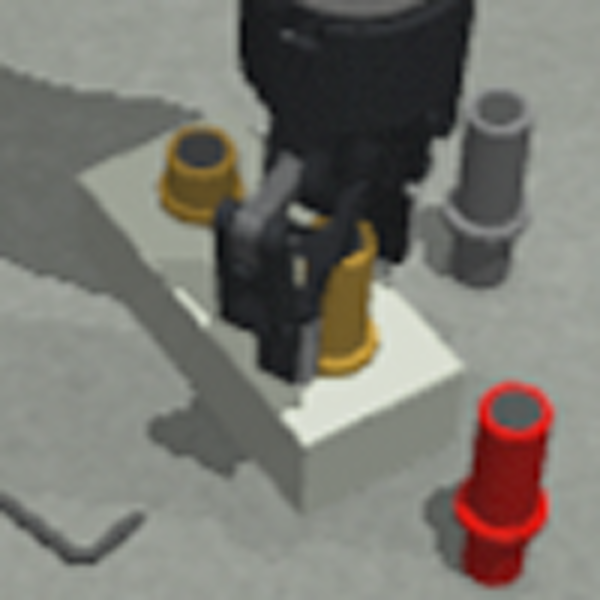

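carry_out --deltas '[{"tx": 0,"ty": 0,"tz": 0,"rx": 0,"ry": 0,"rz": 0,"grip": 3},{"tx": 0,"ty": 0,"tz": 0,"rx": 0,"ry": 0,"rz": 0,"grip": 2},{"tx": 0,"ty": 0,"tz": 0,"rx": 0,"ry": 0,"rz": 0,"grip": 1},{"tx": 0,"ty": 0,"tz": 0,"rx": 0,"ry": 0,"rz": 0,"grip": 1},{"tx": 0,"ty": 0,"tz": 0,"rx": 0,"ry": 0,"rz": 0,"grip": 1},{"tx": 0,"ty": 0,"tz": 0,"rx": 0,"ry": 0,"rz": 0,"grip": 1}]' --force 80

```text
clock: 4.35
tool_pos: [0.5258, 0.2022, 0.0751]
eef_rot: [-2.575, 1.798, -0.001]
force: [-1.9, -0.4, 6.4]
grip_width: 0.0247
```

```bash
python3 - <<'E'
from h import *
s,p,R=st(); print(s["clock"],p,s["force"],s["ft_torque"],s["grip_width"],R.as_matrix().round(4))
E
```

```text
4.35 [0.52583497 0.20219074 0.0750703 ] [-1.91227751 -0.41920605  6.44895066] [-0.09757409  0.27999558  0.00779942] 0.024703472461813838 [[ 3.446e-01 -9.388e-01  9.000e-04]
 [-9.388e-01 -3.446e-01  3.000e-04]
 [ 1.000e-04 -1.000e-03 -1.000e+00]]
```

carry_out --deltas '[{"tx": 0,"ty": 0,"tz": -0.4,"rx": 0,"ry": 0,"rz": 0,"grip": 1},{"tx": 0,"ty": 0,"tz": -1,"rx": 0,"ry": 0,"rz": 0,"grip": 1},{"tx": 0,"ty": 0,"tz": -2,"rx": 0,"ry": 0,"rz": 0,"grip": 1},{"tx": 0,"ty": 0,"tz": -4,"rx": 0,"ry": 0,"rz": 0,"grip": 1},{"tx": 0,"ty": 0,"tz": -6,"rx": 0,"ry": 0,"rz": 0,"grip": 1},{"tx": 0,"ty": 0,"tz": -8,"rx": 0,"ry": 0,"rz": 0,"grip": 1},{"tx": 0,"ty": 0,"tz": -10,"rx": 0,"ry": 0,"rz": 0,"grip": 1},{"tx": 0,"ty": 0,"tz": -10,"rx": 0,"ry": 0,"rz": 0,"grip": 1}]'

```text
clock: 5.02
tool_pos: [0.5277, 0.2031, 0.1787]
eef_rot: [-2.571, 1.795, -0.006]
force: [-0.0, 0.5, -3.3]
grip_width: 0.024
```

```bash
python3 - <<'E'
from h import *
s,p,R=st(); print(s["clock"],p,s["force"],s["ft_torque"],s["grip_width"],R.as_matrix().round(4))
# bore true visual (.570,-.152)
B=np.array([.570,-.152,.052])
for z in (.20,): print(delta([B[0],B[1],z],Rt()))
from bench import camera
im,d=camera("scene"); cv2.imwrite(f"pics/scene3.png",cv2.resize(im[40:180,200:360,::-1],None,fx=4,fy=4,interpolation=cv2.INTER_CUBIC))
E
```

```text
5.0167 [0.52766867 0.2030688  0.17874145] [-0.02174151  0.49335084 -3.28748753] [ 0.0317141  -0.09894436  0.00972611] 0.024033951973590272 [[ 3.445e-01 -9.388e-01  6.500e-03]
 [-9.388e-01 -3.445e-01  2.700e-03]
 [-3.000e-04 -7.000e-03 -1.000e+00]]
(array([34.791,  8.243, -2.193]), array([-0.007 ,  0.0003,  0.    ]))
```

View pics/scene3.png

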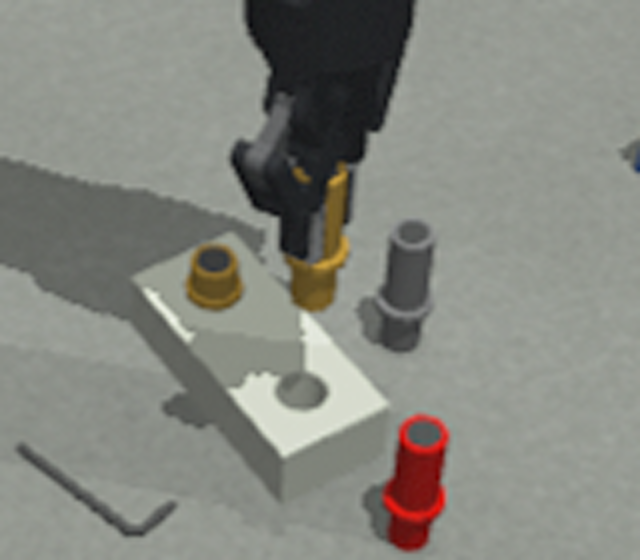

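carry_out --deltas '[{"tx": 2,"ty": 0.5,"tz": 0,"rx": -0.007,"ry": 0,"rz": 0,"grip": 1},{"tx": 5,"ty": 1.2,"tz": -0.5,"rx": -0.007,"ry": 0,"rz": 0,"grip": 1},{"tx": 8.5,"ty": 2,"tz": -1,"rx": -0.007,"ry": 0,"rz": 0,"grip": 1},{"tx": 12,"ty": 2.8,"tz": -1.5,"rx": -0.007,"ry": 0,"rz": 0,"grip": 1},{"tx": 16,"ty": 3.8,"tz": -2,"rx": -0.007,"ry": 0,"rz": 0,"grip": 1},{"tx": 20,"ty": 4.7,"tz": -2,"rx": -0.007,"ry": 0,"rz": 0,"grip": 1},{"tx": 24,"ty": 5.7,"tz": -2,"rx": -0.007,"ry": 0,"rz": 0,"grip": 1},{"tx": 28,"ty": 6.6,"tz": -2,"rx": -0.007,"ry": 0,"rz": 0,"grip": 1},{"tx": 31.5,"ty": 7.4,"tz": -2,"rx": -0.007,"ry": 0,"rz": 0,"grip": 1},{"tx": 34.8,"ty": 8.2,"tz": -2,"rx": -0.007,"ry": 0,"rz": 0,"grip": 1}]'

```text
clock: 5.9
tool_pos: [0.5674, -0.1557, 0.1931]
eef_rot: [2.569, -1.796, -0.009]
force: [0.7, 0.3, -2.1]
grip_width: 0.0242
```

```bash
python3 - <<'E'
from h import *
s,p,R=st(); print(s["clock"],p,s["force"],s["ft_torque"],s["grip_width"],s["qpos"].round(2))
B=np.array([.570,-.152,.052])
# desired: lean 30, low edge at B+3mm XF, height h above top
d=.063
for lean,h in ((30,.04),(30,.015)):
    R=Rt(lean); a=R.apply([0,0,1]); ex=R.apply([1,0,0])  # ex = toward low side
    low=B+.003*XF+h*ZF; p=low-.012*ex-d*a; print(lean,h,p,delta(p,R))
E
```

```text
5.9 [ 0.56736484 -0.15565573  0.19306154] [ 0.69295684  0.25417995 -2.080962  ] [-1.67844580e-02 -7.63228403e-02 -5.85793989e-05] 0.024181727602958454 [ 0.39  0.52 -0.27  1.74  0.17  0.91 -1.18]
30 0.04 [ 0.5783046  -0.17463216  0.1525596 ] (array([ 2.16 , -0.412,  4.046]), array([ 0.0084, -0.5231, -0.0035]))
30 0.015 [ 0.5783046  -0.17463216  0.1275596 ] (array([ 2.161, -0.434,  6.545]), array([ 0.0084, -0.5231, -0.0035]))
```

carry_out --deltas '[{"tx": 0.4,"ty": 0,"tz": 0.5,"rx": 0,"ry": -0.1,"rz": 0,"grip": 1},{"tx": 0.8,"ty": 0,"tz": 1,"rx": 0,"ry": -0.2,"rz": 0,"grip": 1},{"tx": 1.3,"ty": 0,"tz": 2,"rx": 0,"ry": -0.31,"rz": 0,"grip": 1},{"tx": 1.7,"ty": 0,"tz": 3,"rx": 0,"ry": -0.42,"rz": 0,"grip": 1},{"tx": 2.0,"ty": 0,"tz": 3.5,"rx": 0,"ry": -0.523,"rz": 0,"grip": 1},{"tx": 2.0,"ty": 0,"tz": 4,"rx": 0,"ry": -0.523,"rz": 0,"grip": 1},{"tx": 2.0,"ty": 0,"tz": 4,"rx": 0,"ry": -0.523,"rz": 0,"grip": 1},{"tx": 2.0,"ty": 0,"tz": 4,"rx": 0,"ry": -0.523,"rz": 0,"grip": 1}]'

```text
clock: 6.57
tool_pos: [0.5747, -0.1703, 0.1538]
eef_rot: [-2.282, 1.594, 0.617]
force: [-0.1, 0.0, -2.1]
grip_width: 0.024
```

```bash
cat >>h.py <<'E'
D=.063
B=np.array([.570,-.152,.052])
def low(p=None,R=None):
    if p is None: _,p,R=st()
    return p+R.apply([.012,0,D])
def plan(lean,x,h,y=0):
    R=Rt(lean); l=B+x*XF+y*YF+h*ZF; p=l-R.apply([.012,0,D]); return p,R,delta(p,R)
def rep():
    s,p,R=st(); l=low()-B; F=np.array(s["force"])
    print("t",round(s["clock"],2),"p",p.round(4),"low x,y,h mm",(np.array([l@XF,l@YF,l@ZF])*1000).round(2),"F xyz fix",np.array([F@XF,F@YF,F@ZF]).round(2),"T",np.array(s["ft_torque"]).round(3),"w",round(s["grip_width"],4),"dR",((Rt(0).inv()*R).as_rotvec()*57.3).round(2))
E
python3 - <<'E'
from h import *
rep(); print(st()[0]["qpos"].round(2)); print(plan(30,.003,.015)[2])
from bench import camera
im,d=camera("scene"); np.savez("s4.npz",p=im,d=d); cv2.imwrite(f"pics/scene4.png",cv2.resize(im[130:310,70:270,::-1],None,fx=3.3,fy=3.3,interpolation=cv2.INTER_CUBIC))
im,d=camera("top"); np.savez("t4.npz",p=im,d=d);cv2.imwrite(f"pics/top4.png",cv2.resize(im[130:290,270:430,::-1],None,fx=3.7,fy=3.7,interpolation=cv2.INTER_CUBIC))
E
```

```text
t 6.57 p [ 0.5747 -0.1703  0.1538] low x,y,h mm [-2.21 -2.36 41.25] F xyz fix [-0.06 -0.07 -2.06] T [-0.684 -0.313 -0.027] w 0.024 dR [ -0.44 -29.95   0.03]
[ 0.64  0.82 -0.39  1.44 -0.12  1.26 -0.84]
(array([ 1.767, -0.206,  2.012]), array([ 0.0072, -0.0009, -0.0024]))
```

View pics/scene4.png

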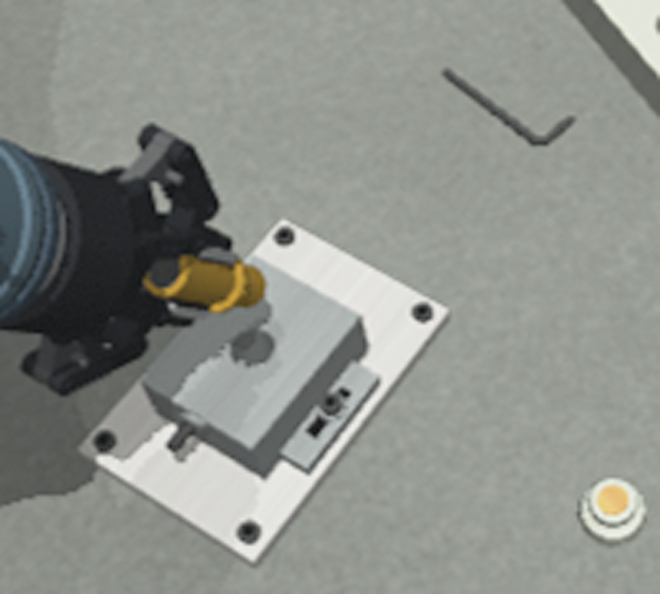

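View pics/top4.png

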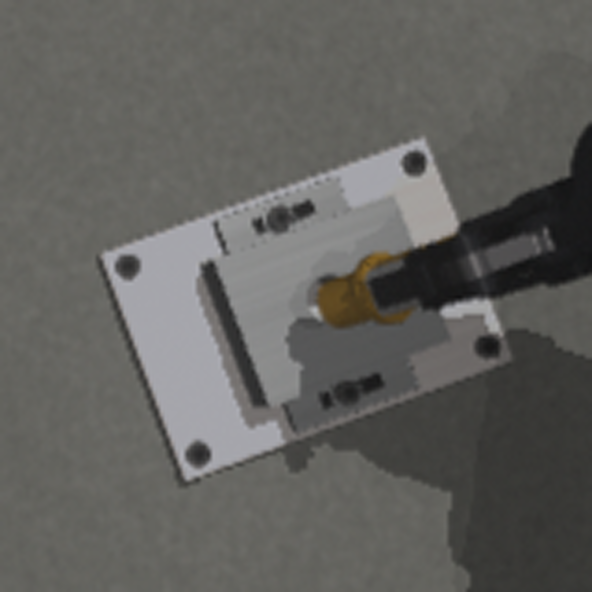

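```bash
python3 - <<'E'
from h import *
s,p,R=st()
for n,f in (("scene","s4.npz"),("top","t4.npz")):
    z=np.load(f); im=z["p"].astype(int); W=world(n,z["d"])
    hsv=cv2.cvtColor(z["p"],cv2.COLOR_RGB2HSV); m=(hsv[...,1]>130)&(hsv[...,0]>10)&(hsv[...,0]<35)&(z["d"]>0)
    m&=np.linalg.norm(W-p,axis=-1)<.12
    q=R.inv().apply(W[m]-p)*1000  # tool frame
    print(n,m.sum(), "z range",np.percentile(q[:,2],[0,2,50,98,100]).round(1))
    for lo,hi in ((-20,0),(0,26),(28,32),(34,62)):
        a=q[(q[:,2]>lo)&(q[:,2]<hi)]
        if len(a)>5:
            print(lo,len(a),"x",np.percentile(a[:,0],[1,50,99]).round(1),"y",np.percentile(a[:,1],[1,50,99]).round(1))
            # fit circle of radius
            from scipy.optimize import least_squares
            rad=12 if lo>=34 else 13
            so=least_squares(lambda c:np.hypot(a[:,0]-c[0],a[:,1]-c[1])-rad,[0,0],loss="soft_l1"); print("   centre xy tool mm",so.x.round(2),np.median(abs(so.fun)).round(2))
E
```

```text
scene 353 z range [-24.7 -23.3  12.1  60.5 106.8]
-20 85 x [-9.3  0.7 14.6] y [-11.3  -8.9  -0.8]
   centre xy tool mm [1.84 2.52] 0.4
0 98 x [-9.5 -0.5 12.2] y [-11.8  -9.   -4.7]
   centre xy tool mm [1.34 2.59] 0.39
28 39 x [-12.4   0.2  14.9] y [-14.7 -10.6  -3.6]
   centre xy tool mm [ 1.36 -0.56] 1.31
34 54 x [-9.3 -1.3 10.7] y [-11.5  -8.3  -1.2]
   centre xy tool mm [1.75 2.55] 0.3
top 193 z range [18.7 27.4 42.8 61.8 63.5]
28 58 x [-17.6 -12.2   8.4] y [-15.3  -2.8  15.3]
   centre xy tool mm [-4.05  0.13] 0.99
34 111 x [-13.3 -10.6  -3.9] y [-10.5  -0.3   9.6]
   centre xy tool mm [0.09 0.63] 0.45
```

```bash
python3 - <<'E'
from h import *
from scipy.ndimage import map_coordinates,gaussian_filter
from scipy.optimize import minimize
t=np.linspace(0,2*np.pi,120,endpoint=False)
def pr(n,P):
    f,cx,cy,M=K(n); c=(P-M[:3,3])@M[:3,:3]; return c[:,0]/c[:,2]*f+cx,c[:,1]/c[:,2]*f+cy
for n in("top","scene"):
    g=cv2.cvtColor(np.load(n+"0.npz")["p"],cv2.COLOR_RGB2GRAY).astype(float)
    for sg in (0.7,):
        G=gaussian_filter(g,sg)
        def cost(c,full=False):
            def val(r): 
                P=np.stack([c[0]/1e3+r*np.cos(t),c[1]/1e3+r*np.sin(t),np.full_like(t,.052)],1); u,v=pr(n,P); return map_coordinates(G,[v,u],order=1)
            e=val(.0143)-val(.0107)
            return -np.clip(e,-10,40).mean()
        best=min(((cost((x,y)),x,y) for x in np.arange(564,577,.25) for y in np.arange(-159,-145,.25)))
        c=np.array(best[1:]); d=np.r_[c/1e3-B[:2],0]
        print(n,best,"rel B XF,YF mm",(d@XF*1e3).round(2),(d@YF*1e3).round(2), "rect check")
    # plate rect by white-ish pixels? block rect top edges via depth z in [.046,.058], inside block only
E
```

```text
Traceback (most recent call last):
  File "h.py", line 4, in K
    i=camera_info(n); f=192/np.tan(np.radians(i["vertical_fov"])/2); return f,i["cx"],i["cy"],i["pose"]
ValueError: time passes only in moves, steps and waits
```

```bash
sed -i 's/^def K(n):/import functools\n@functools.lru_cache(None)\ndef K(n):/' h.py; cat > bf.py <<'E'
from h import *
from scipy.ndimage import map_coordinates,gaussian_filter
t=np.linspace(0,2*np.pi,120,endpoint=False)
def pr(n,P):
    f,cx,cy,M=K(n); c=(P-M[:3,3])@M[:3,:3]; return c[:,0]/c[:,2]*f+cx,c[:,1]/c[:,2]*f+cy
for n in("top","scene"):
    g=cv2.cvtColor(np.load(n+"0.npz")["p"],cv2.COLOR_RGB2GRAY).astype(float)
    G=gaussian_filter(g,.7)
    def cost(c):
        def val(r): 
            P=np.stack([c[0]/1e3+r*np.cos(t),c[1]/1e3+r*np.sin(t),np.full_like(t,.052)],1); u,v=pr(n,P); return map_coordinates(G,[v,u],order=1)
        return -np.clip(val(.0143)-val(.0107),-10,40).mean()
    best=min(((cost((x,y)),x,y) for x in np.arange(564,577,.25) for y in np.arange(-159,-145,.25)))
    c=np.array(best[1:]); d=np.r_[c/1e3-B[:2],0]
    print(n,best,"rel B XF,YF mm",(d@XF*1e3).round(2),(d@YF*1e3).round(2))
E
python3 bf.py; python3 -c "
from h import *
rep()"
```

```text
top (np.float64(-28.4039018019109), np.float64(571.0), np.float64(-152.0)) rel B XF,YF mm 0.34 0.94
scene (np.float64(-39.82124926651198), np.float64(569.25), np.float64(-151.25)) rel B XF,YF mm -0.96 -0.45
t 6.67 p [ 0.5755 -0.1697  0.1555] low x,y,h mm [-2.45 -1.31 42.94] F xyz fix [-0.4   0.84 -2.04] T [-0.744 -0.248  0.02 ] w 0.0244 dR [ -0.36 -29.87  -0.1 ]
```

carry_out --deltas '[{"tx": 0,"ty": 0,"tz": 0,"rx": 0,"ry": 0,"rz": 0,"grip": 1},{"tx": 0,"ty": 0,"tz": 0,"rx": 0,"ry": 0,"rz": 0,"grip": 1}]'

```text
clock: 6.83
tool_pos: [0.5754, -0.1708, 0.1556]
eef_rot: [-2.283, 1.593, 0.614]
force: [1.3, -0.4, -2.8]
grip_width: 0.0243
```

```bash
python3 - <<'E'
from h import *
rep()
from bench import camera
for i in range(3): camera("top"); rep()
E
```

```text
t 6.83 p [ 0.5754 -0.1708  0.1556] low x,y,h mm [-1.43 -1.77 42.94] F xyz fix [ 0.81  1.14 -2.83] T [-0.776 -0.269  0.013] w 0.0243 dR [ -0.36 -29.85  -0.03]
t 6.88 p [ 0.5754 -0.1711  0.1553] low x,y,h mm [-1.23 -1.94 42.72] F xyz fix [-0.01  0.34 -2.16] T [-0.764 -0.311  0.026] w 0.0244 dR [ -0.37 -29.87  -0.  ]
t 6.93 p [ 0.5753 -0.1714  0.1551] low x,y,h mm [-1.   -2.13 42.48] F xyz fix [ 0.2   0.1  -1.91] T [-0.684 -0.254  0.011] w 0.0244 dR [ -0.37 -29.89   0.03]
t 6.98 p [ 0.5752 -0.1715  0.1549] low x,y,h mm [-0.89 -2.27 42.29] F xyz fix [ 0.69 -0.6  -2.13] T [-0.804 -0.304  0.029] w 0.024 dR [ -0.38 -29.9    0.05]
```

```bash
python3 - <<'E'
from h import *
rep(); print(plan(30,.003,.010,.0004)[2])
E
```

```text
t 6.98 p [ 0.5752 -0.1715  0.1549] low x,y,h mm [-0.89 -2.27 42.29] F xyz fix [ 0.69 -0.6  -2.13] T [-0.804 -0.304  0.029] w 0.024 dR [ -0.38 -29.9    0.05]
(array([ 1.957, -0.246,  2.601]), array([ 0.0061, -0.0017, -0.0026]))
```

carry_out --deltas '[{"tx": 0.4,"ty": -0.05,"tz": 0.5,"rx": 0.003,"ry": 0,"rz": 0,"grip": 1},{"tx": 0.8,"ty": -0.1,"tz": 1.1,"rx": 0.006,"ry": 0,"rz": 0,"grip": 1},{"tx": 1.3,"ty": -0.15,"tz": 1.7,"rx": 0.006,"ry": 0,"rz": 0,"grip": 1},{"tx": 1.7,"ty": -0.2,"tz": 2.2,"rx": 0.006,"ry": 0,"rz": 0,"grip": 1},{"tx": 1.9,"ty": -0.25,"tz": 2.5,"rx": 0.006,"ry": 0,"rz": 0,"grip": 1},{"tx": 1.95,"ty": -0.25,"tz": 2.6,"rx": 0.006,"ry": 0,"rz": 0,"grip": 1},{"tx": 1.95,"ty": -0.25,"tz": 2.6,"rx": 0.006,"ry": 0,"rz": 0,"grip": 1},{"tx": 1.95,"ty": -0.25,"tz": 2.6,"rx": 0.006,"ry": 0,"rz": 0,"grip": 1},{"tx": 1.95,"ty": -0.25,"tz": 2.6,"rx": 0.006,"ry": 0,"rz": 0,"grip": 1},{"tx": 1.95,"ty": -0.25,"tz": 2.6,"rx": 0.006,"ry": 0,"rz": 0,"grip": 1}]'

```text
clock: 7.82
tool_pos: [0.5787, -0.1748, 0.1224]
eef_rot: [-2.276, 1.595, 0.61]
force: [-0.9, 0.1, -2.6]
grip_width: 0.0245
```

```bash
python3 - <<'E'
from h import *
rep(); 
from bench import camera
im,d=camera("scene"); np.savez("s5.npz",p=im,d=d); cv2.imwrite(f"pics/scene5.png",cv2.resize(im[190:290,100:220,::-1],None,fx=6,fy=6,interpolation=cv2.INTER_CUBIC))
im,d=camera("top"); np.savez("t5.npz",p=im,d=d);cv2.imwrite(f"pics/top5.png",cv2.resize(im[165:255,310:430,::-1],None,fx=6,fy=6,interpolation=cv2.INTER_CUBIC))
rep();print(plan(30,.003,-.003,.0004)[2])
E
```

```text
t 7.82 p [ 0.5787 -0.1748  0.1224] low x,y,h mm [3.33 0.34 9.81] F xyz fix [-0.39 -0.86 -2.63] T [-0.774 -0.266  0.013] w 0.0245 dR [ -0.03 -29.94   0.18]
t 7.92 p [ 0.5786 -0.1748  0.1223] low x,y,h mm [3.27 0.21 9.7 ] F xyz fix [ 0.21  0.14 -2.38] T [-0.718 -0.223 -0.014] w 0.0244 dR [ -0.04 -29.95   0.18]
(array([ 0.616, -0.018,  1.113]), array([-0.0001, -0.0009, -0.0032]))
```

View pics/scene5.png

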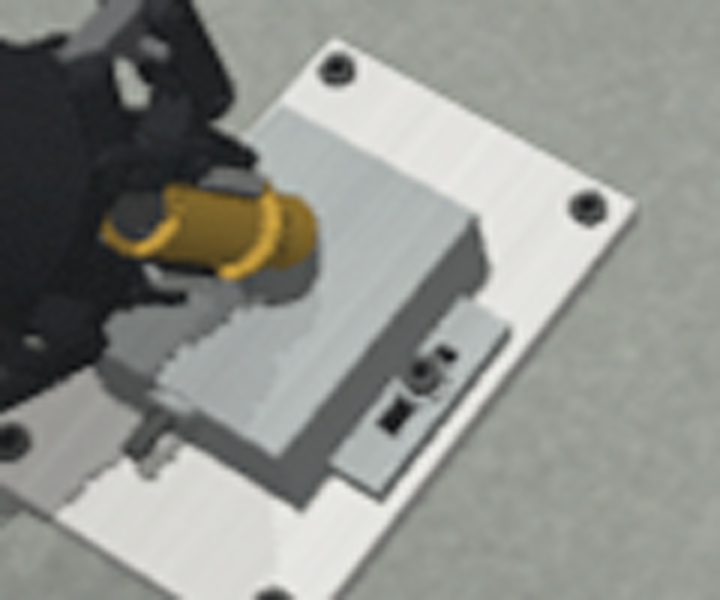

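View pics/top5.png

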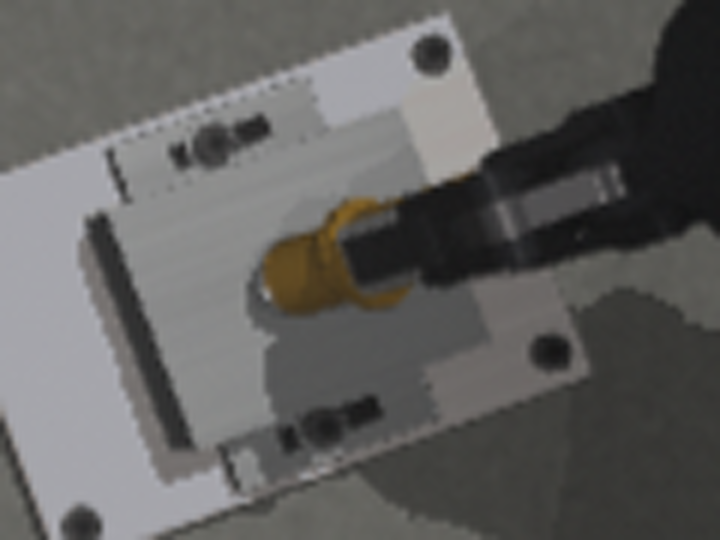

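carry_out --deltas '[{"tx": 0.12,"ty": 0,"tz": 0.22,"rx": 0,"ry": 0,"rz": -0.003,"grip": 1},{"tx": 0.25,"ty": 0,"tz": 0.45,"rx": 0,"ry": 0,"rz": -0.003,"grip": 1},{"tx": 0.35,"ty": 0,"tz": 0.65,"rx": 0,"ry": 0,"rz": -0.003,"grip": 1},{"tx": 0.47,"ty": 0,"tz": 0.85,"rx": 0,"ry": 0,"rz": -0.003,"grip": 1},{"tx": 0.47,"ty": 0,"tz": 0.85,"rx": 0,"ry": 0,"rz": -0.003,"grip": 1},{"tx": 0.47,"ty": 0,"tz": 0.85,"rx": 0,"ry": 0,"rz": -0.003,"grip": 1},{"tx": 0.47,"ty": 0,"tz": 0.85,"rx": 0,"ry": 0,"rz": -0.003,"grip": 1}]'

```text
clock: 8.5
tool_pos: [0.5784, -0.1745, 0.1123]
eef_rot: [-2.278, 1.591, 0.61]
force: [-0.6, 0.5, -2.7]
grip_width: 0.0244
```

```bash
python3 - <<'E'
from h import *
rep(); print(plan(30,.003,-.003,.0004)[2])
E
```

```text
t 8.5 p [ 0.5784 -0.1745  0.1123] low x,y,h mm [ 3.    0.15 -0.28] F xyz fix [-0.65 -0.41 -2.66] T [-0.741 -0.239 -0.004] w 0.0244 dR [-1.000e-02 -2.997e+01  2.000e-02]
(array([ 0.139, -0.023,  0.235]), array([ 0.0001, -0.0005, -0.0004]))
```

carry_out --deltas '[{"tx": 0.05,"ty": -0.01,"tz": 0.08,"rx": 0,"ry": 0,"rz": 0,"grip": 1},{"tx": 0.1,"ty": -0.02,"tz": 0.16,"rx": 0,"ry": 0,"rz": 0,"grip": 1},{"tx": 0.15,"ty": -0.02,"tz": 0.26,"rx": 0,"ry": 0,"rz": 0,"grip": 1},{"tx": 0.15,"ty": -0.02,"tz": 0.26,"rx": 0,"ry": 0,"rz": 0,"grip": 1},{"tx": 0.15,"ty": -0.02,"tz": 0.26,"rx": 0,"ry": 0,"rz": 0,"grip": 1},{"tx": 0.15,"ty": -0.02,"tz": 0.26,"rx": 0,"ry": 0,"rz": 0,"grip": 1}]'

```text
clock: 9.0
tool_pos: [0.5786, -0.1745, 0.1093]
eef_rot: [-2.278, 1.591, 0.61]
force: [-0.6, -0.5, -3.0]
grip_width: 0.0242
```

```bash
python3 - <<'E'
from h import *
rep(); print(plan(30,.003,-.003,.0004)[2])
E
```

```text
t 9.0 p [ 0.5786 -0.1745  0.1093] low x,y,h mm [ 3.    0.32 -3.29] F xyz fix [ 0.3  -0.73 -3.05] T [-0.727 -0.285 -0.008] w 0.0242 dR [-1.000e-02 -2.997e+01  2.000e-02]
(array([-0.011, -0.006, -0.026]), array([ 0.0002, -0.0006, -0.0004]))
```

carry_out --deltas '[{"tx": 0.087,"ty": 0,"tz": -0.05,"rx": 0,"ry": 0,"rz": 0,"grip": 1},{"tx": 0.173,"ty": 0,"tz": -0.1,"rx": 0,"ry": 0,"rz": 0,"grip": 1},{"tx": 0.26,"ty": 0,"tz": -0.15,"rx": 0,"ry": 0,"rz": 0,"grip": 1},{"tx": 0.346,"ty": 0,"tz": -0.2,"rx": 0,"ry": 0,"rz": 0,"grip": 1},{"tx": 0.433,"ty": 0,"tz": -0.25,"rx": 0,"ry": 0,"rz": 0,"grip": 1},{"tx": 0.433,"ty": 0,"tz": -0.25,"rx": 0,"ry": 0,"rz": 0,"grip": 1},{"tx": 0.433,"ty": 0,"tz": -0.25,"rx": 0,"ry": 0,"rz": 0,"grip": 1},{"tx": 0.433,"ty": 0,"tz": -0.25,"rx": 0,"ry": 0,"rz": 0,"grip": 1}]'

```text
clock: 9.67
tool_pos: [0.5803, -0.1791, 0.1093]
eef_rot: [-2.278, 1.591, 0.61]
force: [-0.1, 0.1, -2.4]
grip_width: 0.0247
```

```bash
python3 - <<'E'
from h import *
rep()
E
```

```text
t 9.67 p [ 0.5803 -0.1791  0.1093] low x,y,h mm [ 7.94  0.33 -3.3 ] F xyz fix [-0.12 -0.08 -2.38] T [-0.755 -0.207  0.03 ] w 0.0247 dR [-2.000e-02 -2.997e+01  2.000e-02]
```

Free so far. Feeling on in small steps.

carry_out --deltas '[{"tx": 0.043,"ty": 0,"tz": -0.025,"rx": 0,"ry": 0,"rz": 0,"grip": 1},{"tx": 0.087,"ty": 0,"tz": -0.05,"rx": 0,"ry": 0,"rz": 0,"grip": 1},{"tx": 0.13,"ty": 0,"tz": -0.075,"rx": 0,"ry": 0,"rz": 0,"grip": 1},{"tx": 0.173,"ty": 0,"tz": -0.1,"rx": 0,"ry": 0,"rz": 0,"grip": 1},{"tx": 0.173,"ty": 0,"tz": -0.1,"rx": 0,"ry": 0,"rz": 0,"grip": 1},{"tx": 0.173,"ty": 0,"tz": -0.1,"rx": 0,"ry": 0,"rz": 0,"grip": 1}]'

```text
clock: 10.17
tool_pos: [0.5808, -0.1802, 0.1093]
eef_rot: [-2.278, 1.59, 0.612]
force: [-1.8, 3.0, -1.7]
grip_width: 0.0244
```

```bash
python3 - <<'E'
from h import *
rep()
E
```

```text
t 10.17 p [ 0.5808 -0.1802  0.1093] low x,y,h mm [ 9.03  0.33 -3.21] F xyz fix [-3.45 -0.6  -1.68] T [ 0.152  0.162 -0.001] w 0.0244 dR [-4.000e-02 -3.006e+01 -2.000e-02]
```

carry_out --deltas '[{"tx": 0.043,"ty": 0,"tz": -0.025,"rx": 0,"ry": 0,"rz": 0,"grip": 1},{"tx": 0.087,"ty": 0,"tz": -0.05,"rx": 0,"ry": 0,"rz": 0,"grip": 1},{"tx": 0.13,"ty": 0,"tz": -0.075,"rx": 0,"ry": 0,"rz": 0,"grip": 1},{"tx": 0.13,"ty": 0,"tz": -0.075,"rx": 0,"ry": 0,"rz": 0,"grip": 1},{"tx": 0.13,"ty": 0,"tz": -0.075,"rx": 0,"ry": 0,"rz": 0,"grip": 1},{"tx": 0.13,"ty": 0,"tz": -0.075,"rx": 0,"ry": 0,"rz": 0,"grip": 1}]'

```text
clock: 10.67
tool_pos: [0.5813, -0.1816, 0.1093]
eef_rot: [-2.277, 1.59, 0.612]
force: [-2.5, 4.8, -2.0]
grip_width: 0.0241
```

```bash
python3 - <<'E'
from h import *
rep()
E
```

```text
t 10.67 p [ 0.5813 -0.1816  0.1093] low x,y,h mm [10.51  0.34 -3.23] F xyz fix [-5.34 -0.66 -1.96] T [0.494 0.206 0.001] w 0.0241 dR [-4.000e-02 -3.006e+01 -1.000e-02]
```

carry_out --deltas '[{"tx": 0.043,"ty": 0,"tz": -0.025,"rx": 0,"ry": 0,"rz": 0,"grip": 1},{"tx": 0.087,"ty": 0,"tz": -0.05,"rx": 0,"ry": 0,"rz": 0,"grip": 1},{"tx": 0.13,"ty": 0,"tz": -0.075,"rx": 0,"ry": 0,"rz": 0,"grip": 1},{"tx": 0.13,"ty": 0,"tz": -0.075,"rx": 0,"ry": 0,"rz": 0,"grip": 1},{"tx": 0.13,"ty": 0,"tz": -0.075,"rx": 0,"ry": 0,"rz": 0,"grip": 1},{"tx": 0.13,"ty": 0,"tz": -0.075,"rx": 0,"ry": 0,"rz": 0,"grip": 1}]'

```text
clock: 11.17
tool_pos: [0.5815, -0.1821, 0.1094]
eef_rot: [-2.277, 1.589, 0.614]
force: [-2.7, 6.6, -1.5]
grip_width: 0.0244
```

```bash
python3 - <<'E'
from h import *
rep()
E
```

```text
t 11.17 p [ 0.5815 -0.1821  0.1094] low x,y,h mm [10.91  0.35 -3.1 ] F xyz fix [-7.08 -0.26 -1.48] T [0.903 0.444 0.051] w 0.0244 dR [ -0.07 -30.17  -0.05]
```

carry_out --deltas '[{"tx": 0.043,"ty": 0,"tz": -0.025,"rx": 0,"ry": 0,"rz": 0,"grip": 1},{"tx": 0.087,"ty": 0,"tz": -0.05,"rx": 0,"ry": 0,"rz": 0,"grip": 1},{"tx": 0.087,"ty": 0,"tz": -0.05,"rx": 0,"ry": 0,"rz": 0,"grip": 1},{"tx": 0.087,"ty": 0,"tz": -0.05,"rx": 0,"ry": 0,"rz": 0,"grip": 1},{"tx": 0.087,"ty": 0,"tz": -0.05,"rx": 0,"ry": 0,"rz": 0,"grip": 1}]'

```text
clock: 11.58
tool_pos: [0.5816, -0.1823, 0.1094]
eef_rot: [-2.277, 1.587, 0.616]
force: [-3.6, 7.6, -1.0]
grip_width: 0.0243
```

```bash
python3 - <<'E'
from h import *
rep()
E
```

```text
t 11.58 p [ 0.5816 -0.1823  0.1094] low x,y,h mm [11.1   0.36 -3.08] F xyz fix [-8.39 -0.74 -1.02] T [1.216 0.485 0.033] w 0.0243 dR [ -0.09 -30.24  -0.07]
```

carry_out --deltas '[{"tx": 0,"ty": -0.1,"tz": 0,"rx": 0,"ry": 0,"rz": 0,"grip": 1},{"tx": 0,"ty": -0.1,"tz": 0,"rx": 0,"ry": 0,"rz": 0,"grip": 1},{"tx": 0,"ty": -0.1,"tz": 0,"rx": 0,"ry": 0,"rz": 0,"grip": 1}]'

```text
clock: 11.83
tool_pos: [0.5819, -0.1822, 0.1093]
eef_rot: [-2.277, 1.588, 0.618]
force: [-4.9, 6.6, -0.3]
grip_width: 0.0239
```

```bash
python3 - <<'E'
from h import *
rep()
E
```

```text
t 11.83 p [ 0.5819 -0.1822  0.1093] low x,y,h mm [11.09  0.59 -3.12] F xyz fix [-7.9  -2.32 -0.29] T [1.175 0.904 0.236] w 0.0239 dR [ -0.17 -30.26  -0.07]
```

carry_out --deltas '[{"tx": 0,"ty": 0.2,"tz": 0,"rx": 0,"ry": 0,"rz": 0,"grip": 1},{"tx": 0,"ty": 0.2,"tz": 0,"rx": 0,"ry": 0,"rz": 0,"grip": 1},{"tx": 0,"ty": 0.2,"tz": 0,"rx": 0,"ry": 0,"rz": 0,"grip": 1}]'

```text
clock: 12.08
tool_pos: [0.5811, -0.1827, 0.1098]
eef_rot: [-2.276, 1.587, 0.615]
force: [-2.3, 8.2, -0.3]
grip_width: 0.0246
```

```bash
python3 - <<'E'
from h import *
rep()
E
```

```text
t 12.08 p [ 0.5811 -0.1827  0.1098] low x,y,h mm [11.32 -0.19 -2.72] F xyz fix [-8.52  0.66 -0.26] T [ 1.342  0.382 -0.06 ] w 0.0246 dR [ -0.04 -30.22  -0.07]
```

carry_out --deltas '[{"tx": 0,"ty": 0.1,"tz": 0,"rx": 0,"ry": 0,"rz": 0,"grip": 1},{"tx": 0,"ty": 0.1,"tz": 0,"rx": 0,"ry": 0,"rz": 0,"grip": 1},{"tx": 0,"ty": 0.1,"tz": 0,"rx": 0,"ry": 0,"rz": 0,"grip": 1},{"tx": 0,"ty": 0.1,"tz": 0,"rx": 0,"ry": 0,"rz": 0,"grip": 1}]'

```text
clock: 12.42
tool_pos: [0.5807, -0.1829, 0.1099]
eef_rot: [-2.276, 1.587, 0.613]
force: [-1.3, 7.1, -0.6]
grip_width: 0.0241
```

```bash
python3 - <<'E'
from h import *
rep()
E
```

```text
t 12.42 p [ 0.5807 -0.1829  0.1099] low x,y,h mm [11.39 -0.53 -2.57] F xyz fix [-7.11  1.24 -0.6 ] T [ 1.384  0.086 -0.184] w 0.0241 dR [ 3.00e-02 -3.02e+01 -7.00e-02]
```

carry_out --deltas '[{"tx": 0,"ty": -0.1,"tz": 0,"rx": 0,"ry": 0,"rz": 0,"grip": 1},{"tx": 0,"ty": -0.18,"tz": 0,"rx": 0,"ry": 0,"rz": 0,"grip": 1},{"tx": 0.01,"ty": -0.18,"tz": 0.04,"rx": 0,"ry": 0,"rz": 0,"grip": 1},{"tx": 0.01,"ty": -0.18,"tz": 0.04,"rx": 0,"ry": 0,"rz": 0,"grip": 1},{"tx": 0.01,"ty": -0.18,"tz": 0.04,"rx": 0,"ry": 0,"rz": 0,"grip": 1}]'

```text
clock: 12.83
tool_pos: [0.5814, -0.1826, 0.1096]
eef_rot: [-2.277, 1.588, 0.616]
force: [-4.3, 6.9, 2.3]
grip_width: 0.0246
```

```bash
cat >>h.py <<'E'
def pose(lean,x,y,h):
    R=Rt(lean); return B+(x*XF+y*YF+h*ZF)/1e3-R.apply([.012,0,D]),R
def between(a,b):
    p0,R0=pose(*a);p,R=pose(*b); return delta(p,R,p0,R0)
E
python3 - <<'E'
from h import *
rep()
c=(30,13.8,.13,-3.7)
for l in (27,24,21,18): print(l,between(c,(l,13.8,.1,-3.8)))
E
```

```text
t 12.83 p [ 0.5814 -0.1826  0.1096] low x,y,h mm [11.33  0.06 -2.84] F xyz fix [-7.98 -1.66  2.32] T [1.429 0.894 0.218] w 0.0246 dR [ -0.09 -30.23  -0.07]
27 (array([-0.323,  0.003,  0.08 ]), array([0.    , 0.0524, 0.    ]))
24 (array([-0.647,  0.003,  0.169]), array([ 0.    ,  0.1047, -0.    ]))
21 (array([-0.966,  0.003,  0.274]), array([ 0.    ,  0.1571, -0.    ]))
18 (array([-1.279,  0.003,  0.396]), array([0.    , 0.2094, 0.    ]))
```

carry_out --deltas '[{"tx": -0.16,"ty": 0.02,"tz": 0.04,"rx": 0,"ry": 0.026,"rz": 0,"grip": 1},{"tx": -0.32,"ty": 0.02,"tz": 0.08,"rx": 0,"ry": 0.052,"rz": 0,"grip": 1},{"tx": -0.49,"ty": 0.02,"tz": 0.12,"rx": 0,"ry": 0.079,"rz": 0,"grip": 1},{"tx": -0.65,"ty": 0.02,"tz": 0.17,"rx": 0,"ry": 0.105,"rz": 0,"grip": 1},{"tx": -0.65,"ty": 0.02,"tz": 0.17,"rx": 0,"ry": 0.105,"rz": 0,"grip": 1},{"tx": -0.65,"ty": 0.02,"tz": 0.17,"rx": 0,"ry": 0.105,"rz": 0,"grip": 1}]'

```text
clock: 13.33
tool_pos: [0.58, -0.1767, 0.1121]
eef_rot: [-2.345, 1.635, 0.499]
force: [-2.3, 4.8, 5.0]
grip_width: 0.0247
```

```bash
python3 - <<'E'
from h import *
rep()
E
```

```text
t 13.33 p [ 0.58   -0.1767  0.1121] low x,y,h mm [11.9   0.91 -2.27] F xyz fix [-5.26 -0.47  5.02] T [1.532 0.688 0.111] w 0.0247 dR [ 2.000e-02 -2.408e+01 -9.000e-02]
```

carry_out --deltas '[{"tx": 0,"ty": 0.05,"tz": 0,"rx": 0,"ry": 0,"rz": 0,"grip": 1},{"tx": 0,"ty": 0.1,"tz": 0,"rx": 0,"ry": 0,"rz": 0,"grip": 1},{"tx": 0,"ty": 0.1,"tz": 0,"rx": 0,"ry": 0,"rz": 0,"grip": 1},{"tx": 0,"ty": 0.1,"tz": 0,"rx": 0,"ry": 0,"rz": 0,"grip": 1}]'

```text
clock: 13.67
tool_pos: [0.5797, -0.1771, 0.1123]
eef_rot: [-2.344, 1.635, 0.499]
force: [-2.4, 5.7, 4.4]
grip_width: 0.0242
```

```bash
python3 - <<'E'
from h import *
rep()
E
```

```text
t 13.67 p [ 0.5797 -0.1771  0.1123] low x,y,h mm [12.08  0.56 -2.14] F xyz fix [-6.16 -0.29  4.4 ] T [ 1.629  0.429 -0.062] w 0.0242 dR [  0.1  -24.1   -0.06]
```

```bash
python3 - <<'E'
from h import *
from bench import camera
im,d=camera("scene"); np.savez("s6.npz",p=im,d=d); cv2.imwrite(f"pics/scene6.png",cv2.resize(im[190:290,100:220,::-1],None,fx=6,fy=6,interpolation=cv2.INTER_CUBIC))
im,d=camera("top"); np.savez("t6.npz",p=im,d=d);cv2.imwrite(f"pics/top6.png",cv2.resize(im[165:255,310:430,::-1],None,fx=6,fy=6,interpolation=cv2.INTER_CUBIC))
rep()
E
```

```text
t 13.77 p [ 0.5797 -0.177   0.1123] low x,y,h mm [12.05  0.57 -2.14] F xyz fix [-7.19  0.06  5.43] T [ 1.679  0.448 -0.012] w 0.0244 dR [  0.1  -24.1   -0.06]
```

View pics/scene6.png

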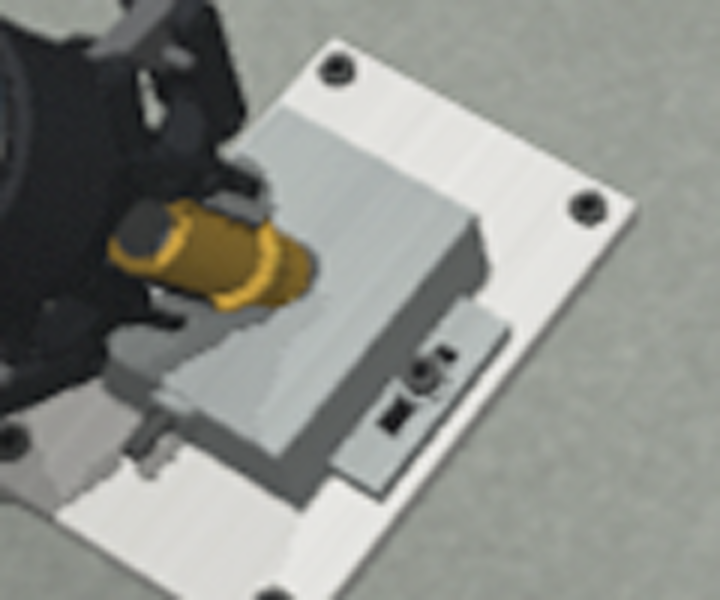

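View pics/top6.png

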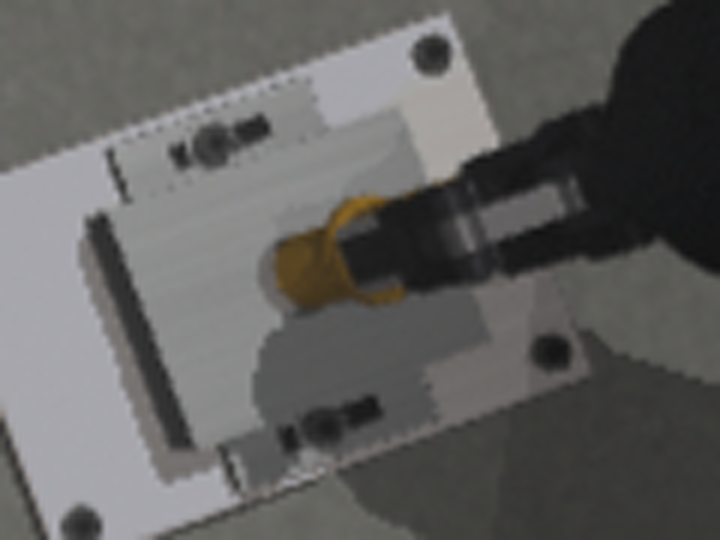

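carry_out --deltas '[{"tx": 0,"ty": 0.06,"tz": -0.03,"rx": 0,"ry": 0,"rz": 0,"grip": 1},{"tx": 0,"ty": 0.12,"tz": -0.06,"rx": 0,"ry": 0,"rz": 0,"grip": 1},{"tx": 0,"ty": 0.12,"tz": -0.06,"rx": 0,"ry": 0,"rz": 0,"grip": 1},{"tx": 0,"ty": 0.12,"tz": -0.06,"rx": 0,"ry": 0,"rz": 0,"grip": 1}]'

```text
clock: 14.1
tool_pos: [0.579, -0.1774, 0.1126]
eef_rot: [-2.343, 1.634, 0.498]
force: [-0.9, 7.1, 3.1]
grip_width: 0.0243
```

```bash
python3 - <<'E'
from h import *
rep()
E
```

```text
t 14.1 p [ 0.579  -0.1774  0.1126] low x,y,h mm [12.16 -0.11 -1.84] F xyz fix [-7.03  1.57  3.07] T [ 1.555 -0.017 -0.189] w 0.0243 dR [  0.15 -24.1   -0.06]
```

carry_out --deltas '[{"tx": 0,"ty": -0.03,"tz": 0.07,"rx": 0,"ry": 0,"rz": 0,"grip": 1},{"tx": 0.01,"ty": -0.05,"tz": 0.14,"rx": 0,"ry": 0,"rz": 0,"grip": 1},{"tx": 0.01,"ty": -0.05,"tz": 0.21,"rx": 0,"ry": 0,"rz": 0,"grip": 1},{"tx": 0.01,"ty": -0.05,"tz": 0.21,"rx": 0,"ry": 0,"rz": 0,"grip": 1},{"tx": 0.01,"ty": -0.05,"tz": 0.21,"rx": 0,"ry": 0,"rz": 0,"grip": 1}]'

```text
clock: 14.52
tool_pos: [0.5793, -0.1772, 0.112]
eef_rot: [-2.343, 1.635, 0.497]
force: [-2.1, 6.0, 12.1]
grip_width: 0.0244
```

```bash
python3 - <<'E'
from h import *
rep()
E
```

```text
t 14.52 p [ 0.5793 -0.1772  0.112 ] low x,y,h mm [12.08  0.25 -2.39] F xyz fix [-6.31  0.09 12.11] T [2.031 0.921 0.092] w 0.0244 dR [  0.14 -24.07  -0.05]
```

```bash
cat > chk.py <<'E'
from h import *
import sys
from bench import camera
def an(n,im,d,p,R):
    W=world(n,d); hsv=cv2.cvtColor(im,cv2.COLOR_RGB2HSV); m=(hsv[...,1]>110)&(hsv[...,0]>10)&(hsv[...,0]<35)&(d>0)
    m&=np.linalg.norm(W-p,axis=-1)<.09
    q=R.inv().apply(W[m]-p)*1000
    rr=np.hypot(q[:,0]-(1.5 if n=="scene" else 0),q[:,1]-(2.5 if n=="scene" else .6))
    col=q[rr>14.2]; 
    print(n,m.sum(),"zmin",np.percentile(q[:,2],[.5,2,5]).round(1),"zmax",np.percentile(q[:,2],[95,98,99.5]).round(1),"collar z",np.percentile(col[:,2],[5,25,50,75,95]).round(1),len(col))
    from scipy.optimize import least_squares
    # axis fit: body radius 13 / spigot 12
    b=q[(q[:,2]>-20)&(q[:,2]<25)|(q[:,2]>35)]; rad=np.where(b[:,2]>35,12,13)
    so=least_squares(lambda c:np.hypot(b[:,0]-c[0]-c[2]*b[:,2],b[:,1]-c[1]-c[3]*b[:,2])-rad,[0,0,0,0],loss="soft_l1",f_scale=.5)
    print("   axis at 0:",so.x[:2].round(2),"slope deg",np.degrees(so.x[2:]).round(2),"at foot",(so.x[:2]+so.x[2:]*D*1e3).round(2),len(b))
E
python3 - <<'E'
from chk import *
def ld(f): z=np.load(f); return z["p"],z["d"]
# t4 state
R4=Rt(0)*Ro.from_rotvec(np.radians([-.44,-29.95,.03])); p4=np.array([.5747,-.1703,.1538])
print("lean sign",R4.apply([0,0,1]))
for a,b in (("scene","s4.npz"),("top","t4.npz")): an(a,*ld(b),p4,R4)
p5=np.array([.5787,-.1748,.1223]);R5=Rt(0)*Ro.from_rotvec(np.radians([-.03,-29.95,.18]))
for a,b in (("scene","s5.npz"),("top","t5.npz")): an(a,*ld(b),p5,R5)
p6=np.array([.5797,-.177,.1123]);R6=Rt(0)*Ro.from_rotvec(np.radians([.1,-24.1,-.06]))
for a,b in (("scene","s6.npz"),("top","t6.npz")): an(a,*ld(b),p6,R6)
E
```

```text
lean sign [-0.17873799  0.46620399 -0.86643325]
scene 369 zmin [-25.4 -24.8 -23.8] zmax [55.6 59.1 61.4] collar z [-21.4  -4.9  21.1  27.2  30.7] 132
   axis at 0: [0.62 1.54] slope deg [-0.04  0.14] at foot [0.58 1.7 ] 246
top 212 zmin [10.9 20.2 25.5] zmax [58.8 60.5 61.5] collar z [20.2 26.9 27.6 29.9 45.9] 87
   axis at 0: [-2.08 -0.38] slope deg [ 1.29 -0.02] at foot [-0.66 -0.4 ] 131
scene 338 zmin [-24.9 -24.5 -23.8] zmax [57.8 60.8 64.9] collar z [-19.7   0.7  24.4  27.2  31.1] 111
   axis at 0: [0.4  1.71] slope deg [0.22 0.23] at foot [0.65 1.96] 226
top 192 zmin [11.8 19.  26.1] zmax [60.1 60.5 61.2] collar z [26.5 27.6 29.1 31.1 33.7] 68
   axis at 0: [-1.71  1.01] slope deg [ 1.81 -0.79] at foot [0.27 0.14] 118
scene 339 zmin [-25.3 -24.7 -23.4] zmax [56.3 59.  62. ] collar z [-17.4   7.2  25.5  27.8  32.1] 98
   axis at 0: [0.57 1.87] slope deg [-0.03  0.05] at foot [0.54 1.93] 232
top 153 zmin [11.7 23.  26.2] zmax [59.5 61.6 61.8] collar z [26.4 27.4 28.3 29.5 31.7] 51
   axis at 0: [-1.89  0.84] slope deg [ 1.79 -0.68] at foot [0.07 0.08] 96
```

carry_out --deltas '[{"tx": -0.2,"ty": 0,"tz": -0.25,"rx": 0,"ry": 0,"rz": 0,"grip": 1},{"tx": -0.4,"ty": 0,"tz": -0.5,"rx": 0,"ry": 0,"rz": 0,"grip": 1},{"tx": -0.7,"ty": 0,"tz": -0.75,"rx": 0,"ry": 0,"rz": 0,"grip": 1},{"tx": -1.05,"ty": 0,"tz": -0.85,"rx": 0,"ry": 0,"rz": 0,"grip": 1},{"tx": -1.05,"ty": 0,"tz": -0.85,"rx": 0,"ry": -0.05,"rz": 0,"grip": 1},{"tx": -1.05,"ty": 0,"tz": -0.85,"rx": 0,"ry": -0.1,"rz": 0,"grip": 1},{"tx": -1.05,"ty": 0,"tz": -0.85,"rx": 0,"ry": -0.1,"rz": 0,"grip": 1},{"tx": -1.05,"ty": 0,"tz": -0.85,"rx": 0,"ry": -0.1,"rz": 0,"grip": 1},{"tx": -1.05,"ty": 0,"tz": -0.85,"rx": 0,"ry": -0.1,"rz": 0,"grip": 1}]'

```text
clock: 15.27
tool_pos: [0.5759, -0.1731, 0.1212]
eef_rot: [-2.282, 1.594, 0.603]
force: [0.7, 0.4, -1.7]
grip_width: 0.0243
```

```bash
python3 - <<'E'
from chk import *
rep()
for i in range(2):
  for n in ("scene","top"):
    im,d=camera(n); s,p,R=st(); an(n,im,d,p,R)
rep()
E
```

```text
t 15.27 p [ 0.5759 -0.1731  0.1212] low x,y,h mm [ 1.17 -1.74  8.54] F xyz fix [-0.13  0.8  -1.69] T [-0.764 -0.26   0.024] w 0.0243 dR [-1.00e-02 -2.96e+01  3.00e-02]
scene 340 zmin [-25.9 -24.  -23.3] zmax [55.6 60.3 66.5] collar z [-11.4  12.1  26.3  27.7  30.5] 78
   axis at 0: [0.99 1.93] slope deg [0.22 0.1 ] at foot [1.22 2.04] 228
top 187 zmin [13.4 20.8 26. ] zmax [59.3 61.  62.2] collar z [26.9 27.5 29.  31.  33.8] 64
   axis at 0: [-0.01  0.54] slope deg [-0.04 -0.37] at foot [-0.06  0.14] 111
scene 345 zmin [-25.1 -24.1 -23.5] zmax [56.8 59.8 76.9] collar z [-21.   -4.6  24.2  27.4  30.9] 117
   axis at 0: [0.55 1.65] slope deg [0.24 0.1 ] at foot [0.82 1.77] 226
top 189 zmin [12.7 19.9 26.2] zmax [59.5 60.8 61.7] collar z [27.1 27.7 28.8 30.4 32.8] 64
   axis at 0: [-0.01  0.19] slope deg [-0.04  0.05] at foot [-0.05  0.24] 116
t 15.47 p [ 0.576  -0.1726  0.1216] low x,y,h mm [ 0.72 -1.47  8.95] F xyz fix [ 0.16  0.09 -1.66] T [-0.726 -0.226 -0.009] w 0.0243 dR [ -0.   -29.63  -0.03]
```

```bash
python3 - <<'E'
from h import *
rep()
for x,h in ((4,3),(5,-2.5),(6.5,-4.7)): print(plan(30,x/1e3,h/1e3,.0002)[2])
E
```

```text
t 15.47 p [ 0.576  -0.1726  0.1216] low x,y,h mm [ 0.72 -1.47  8.95] F xyz fix [ 0.16  0.09 -1.66] T [-0.726 -0.226 -0.009] w 0.0243 dR [ -0.   -29.63  -0.03]
(array([ 0.62 , -0.166,  0.347]), array([ 0.0002, -0.0065,  0.0005]))
(array([ 0.979, -0.166,  0.776]), array([ 0.0002, -0.0065,  0.0005]))
(array([ 1.218, -0.166,  0.893]), array([ 0.0002, -0.0065,  0.0005]))
```

carry_out --deltas '[{"tx": 0.3,"ty": -0.1,"tz": 0.15,"rx": 0,"ry": -0.006,"rz": 0,"grip": 1},{"tx": 0.62,"ty": -0.17,"tz": 0.35,"rx": 0,"ry": -0.006,"rz": 0,"grip": 1},{"tx": 0.62,"ty": -0.17,"tz": 0.35,"rx": 0,"ry": -0.006,"rz": 0,"grip": 1},{"tx": 0.62,"ty": -0.17,"tz": 0.35,"rx": 0,"ry": -0.006,"rz": 0,"grip": 1},{"tx": 0.75,"ty": -0.17,"tz": 0.5,"rx": 0,"ry": -0.006,"rz": 0,"grip": 1},{"tx": 0.87,"ty": -0.17,"tz": 0.65,"rx": 0,"ry": -0.006,"rz": 0,"grip": 1},{"tx": 0.98,"ty": -0.17,"tz": 0.78,"rx": 0,"ry": -0.006,"rz": 0,"grip": 1},{"tx": 0.98,"ty": -0.17,"tz": 0.78,"rx": 0,"ry": -0.006,"rz": 0,"grip": 1},{"tx": 0.98,"ty": -0.17,"tz": 0.78,"rx": 0,"ry": -0.006,"rz": 0,"grip": 1},{"tx": 0.98,"ty": -0.17,"tz": 0.78,"rx": 0,"ry": -0.006,"rz": 0,"grip": 1}]'

```text
clock: 16.3
tool_pos: [0.5791, -0.1768, 0.1097]
eef_rot: [-2.277, 1.591, 0.611]
force: [0.8, -0.1, -3.1]
grip_width: 0.0245
```

```bash
python3 - <<'E'
from h import *
rep()
for x,h in ((5,-2.5),(6.5,-4.7)): print(plan(30,x/1e3,h/1e3,.0002)[2])
E
```

```text
t 16.3 p [ 0.5791 -0.1768  0.1097] low x,y,h mm [ 5.32 -0.04 -2.86] F xyz fix [ 0.38  0.67 -3.07] T [-0.739 -0.32  -0.002] w 0.0245 dR [-1.000e-02 -3.003e+01  2.000e-02]
(array([-0.048, -0.023, -0.014]), array([ 0.0001,  0.0004, -0.0003]))
(array([ 0.192, -0.023,  0.101]), array([ 0.0001,  0.0004, -0.0003]))
```

carry_out --deltas '[{"tx": 0.1,"ty": -0.02,"tz": 0.05,"rx": 0,"ry": 0,"rz": 0,"grip": 1},{"tx": 0.19,"ty": -0.02,"tz": 0.1,"rx": 0,"ry": 0,"rz": 0,"grip": 1},{"tx": 0.19,"ty": -0.02,"tz": 0.1,"rx": 0,"ry": 0,"rz": 0,"grip": 1},{"tx": 0.19,"ty": -0.02,"tz": 0.1,"rx": 0,"ry": 0,"rz": 0,"grip": 1},{"tx": 0.19,"ty": -0.02,"tz": 0.1,"rx": 0,"ry": 0,"rz": 0,"grip": 1},{"tx": 0.19,"ty": -0.02,"tz": 0.1,"rx": 0,"ry": 0,"rz": 0,"grip": 1}]'

```text
clock: 16.8
tool_pos: [0.5796, -0.1779, 0.1079]
eef_rot: [-2.277, 1.591, 0.611]
force: [0.5, 0.8, -2.5]
grip_width: 0.0244
```

```bash
python3 - <<'E'
from h import *
rep()
E
```

```text
t 16.8 p [ 0.5796 -0.1779  0.1079] low x,y,h mm [ 6.48  0.13 -4.68] F xyz fix [-0.62  0.77 -2.49] T [-0.785 -0.222  0.019] w 0.0244 dR [-1.000e-02 -3.002e+01  2.000e-02]
```

carry_out --deltas '[{"tx": 0.087,"ty": 0,"tz": -0.05,"rx": 0,"ry": 0,"rz": 0,"grip": 1},{"tx": 0.173,"ty": 0,"tz": -0.1,"rx": 0,"ry": 0,"rz": 0,"grip": 1},{"tx": 0.26,"ty": 0,"tz": -0.15,"rx": 0,"ry": 0,"rz": 0,"grip": 1},{"tx": 0.303,"ty": 0,"tz": -0.175,"rx": 0,"ry": 0,"rz": 0,"grip": 1},{"tx": 0.346,"ty": 0,"tz": -0.2,"rx": 0,"ry": 0,"rz": 0,"grip": 1},{"tx": 0.346,"ty": 0,"tz": -0.2,"rx": 0,"ry": 0,"rz": 0,"grip": 1},{"tx": 0.346,"ty": 0,"tz": -0.2,"rx": 0,"ry": 0,"rz": 0,"grip": 1},{"tx": 0.346,"ty": 0,"tz": -0.2,"rx": 0,"ry": 0,"rz": 0,"grip": 1}]'

```text
clock: 17.47
tool_pos: [0.5808, -0.1809, 0.1079]
eef_rot: [-2.277, 1.59, 0.613]
force: [-2.9, 4.8, -1.5]
grip_width: 0.0243
```

```bash
python3 - <<'E'
from h import *
rep()
E
```

```text
t 17.47 p [ 0.5808 -0.1809  0.1079] low x,y,h mm [ 9.61  0.17 -4.58] F xyz fix [-5.49 -1.11 -1.47] T [ 0.52   0.225 -0.009] w 0.0243 dR [-3.00e-02 -3.01e+01 -1.00e-02]
```

carry_out --deltas '[{"tx": 0.043,"ty": 0,"tz": -0.025,"rx": 0,"ry": 0,"rz": 0,"grip": 1},{"tx": 0.087,"ty": 0,"tz": -0.05,"rx": 0,"ry": 0,"rz": 0,"grip": 1},{"tx": 0.087,"ty": 0,"tz": -0.05,"rx": 0,"ry": 0,"rz": 0,"grip": 1},{"tx": 0.087,"ty": 0,"tz": -0.05,"rx": 0,"ry": 0,"rz": 0,"grip": 1},{"tx": 0.087,"ty": 0,"tz": -0.05,"rx": 0,"ry": 0,"rz": 0,"grip": 1}]'

```text
clock: 17.88
tool_pos: [0.581, -0.1812, 0.1079]
eef_rot: [-2.277, 1.589, 0.614]
force: [-2.6, 6.4, -0.6]
grip_width: 0.0243
```

```bash
python3 - <<'E'
from h import *
rep()
E
```

```text
t 17.88 p [ 0.581  -0.1812  0.1079] low x,y,h mm [ 9.94  0.17 -4.59] F xyz fix [-6.96 -0.24 -0.64] T [0.79  0.294 0.01 ] w 0.0243 dR [-5.000e-02 -3.016e+01 -3.000e-02]
```

```bash
python3 - <<'E'
from h import *
c=(30,11.5,.15,-4.7)
for l,x in ((27,11.8),(24,12.1),(21,12.35),(18,12.6)): print(l,between(c,(l,x,.1,-4.9)))
E
```

```text
27 (array([-0.292,  0.005,  0.074]), array([0.    , 0.0524, 0.    ]))
24 (array([-0.59 ,  0.005,  0.147]), array([ 0.    ,  0.1047, -0.    ]))
21 (array([-0.887,  0.005,  0.24 ]), array([ 0.    ,  0.1571, -0.    ]))
18 (array([-1.178,  0.005,  0.349]), array([0.    , 0.2094, 0.    ]))
```

carry_out --deltas '[{"tx": -0.15,"ty": 0,"tz": 0.035,"rx": 0,"ry": 0.026,"rz": 0,"grip": 1},{"tx": -0.29,"ty": 0,"tz": 0.075,"rx": 0,"ry": 0.052,"rz": 0,"grip": 1},{"tx": -0.44,"ty": 0,"tz": 0.11,"rx": 0,"ry": 0.079,"rz": 0,"grip": 1},{"tx": -0.59,"ty": 0,"tz": 0.15,"rx": 0,"ry": 0.105,"rz": 0,"grip": 1},{"tx": -0.59,"ty": 0,"tz": 0.15,"rx": 0,"ry": 0.105,"rz": 0,"grip": 1},{"tx": -0.59,"ty": 0,"tz": 0.15,"rx": 0,"ry": 0.105,"rz": 0,"grip": 1},{"tx": -0.59,"ty": 0,"tz": 0.15,"rx": 0,"ry": 0.105,"rz": 0,"grip": 1}]'

```text
clock: 18.47
tool_pos: [0.5797, -0.1751, 0.1105]
eef_rot: [-2.344, 1.635, 0.5]
force: [-1.9, 6.4, 2.0]
grip_width: 0.0243
```

```bash
python3 - <<'E'
from h import *
rep()
E
```

```text
t 18.47 p [ 0.5797 -0.1751  0.1105] low x,y,h mm [10.26  1.2  -3.94] F xyz fix [-6.68  0.39  2.  ] T [ 1.375  0.284 -0.025] w 0.0243 dR [  0.04 -24.14  -0.06]
```

carry_out --deltas '[{"tx": 0,"ty": 0.05,"tz": 0,"rx": 0,"ry": 0,"rz": 0,"grip": 1},{"tx": 0,"ty": 0.1,"tz": 0,"rx": 0,"ry": 0,"rz": 0,"grip": 1},{"tx": 0,"ty": 0.1,"tz": 0,"rx": 0,"ry": 0,"rz": 0,"grip": 1},{"tx": 0,"ty": 0.1,"tz": 0,"rx": 0,"ry": 0,"rz": 0,"grip": 1}]'

```text
clock: 18.8
tool_pos: [0.5794, -0.1754, 0.1105]
eef_rot: [-2.343, 1.634, 0.499]
force: [-0.2, 6.6, 1.3]
grip_width: 0.024
```

```bash
python3 - <<'E'
from h import *
rep()
E
```

```text
t 18.8 p [ 0.5794 -0.1754  0.1105] low x,y,h mm [10.42  0.94 -3.87] F xyz fix [-6.26  2.14  1.26] T [ 1.356 -0.033 -0.175] w 0.024 dR [  0.12 -24.12  -0.05]
```

```bash
python3 - <<'E'
from h import *
c=(24,12.1,-.9,-4.9)
for t in ((24,10.5,-.5,-4.5),(27,9,.1,-4.7),(30,7,.15,-4.7)): print(between(c,t))
E
```

```text
(array([-0.162, -0.04 ,  0.029]), array([0., 0., 0.]))
(array([ 0.04 , -0.1  ,  0.054]), array([ 0.    , -0.0524, -0.    ]))
(array([ 0.191, -0.105,  0.098]), array([-0.    , -0.1047,  0.    ]))
```

carry_out --deltas '[{"tx": -0.16,"ty": -0.04,"tz": 0.03,"rx": 0,"ry": 0,"rz": 0,"grip": 1},{"tx": -0.05,"ty": -0.07,"tz": 0.04,"rx": 0,"ry": -0.026,"rz": 0,"grip": 1},{"tx": 0.04,"ty": -0.1,"tz": 0.05,"rx": 0,"ry": -0.052,"rz": 0,"grip": 1},{"tx": 0.12,"ty": -0.1,"tz": 0.075,"rx": 0,"ry": -0.079,"rz": 0,"grip": 1},{"tx": 0.19,"ty": -0.1,"tz": 0.1,"rx": 0,"ry": -0.105,"rz": 0,"grip": 1},{"tx": 0.19,"ty": -0.1,"tz": 0.1,"rx": 0,"ry": -0.105,"rz": 0,"grip": 1},{"tx": 0.19,"ty": -0.1,"tz": 0.1,"rx": 0,"ry": -0.105,"rz": 0,"grip": 1},{"tx": 0.19,"ty": -0.1,"tz": 0.1,"rx": 0,"ry": -0.105,"rz": 0,"grip": 1}]'

```text
clock: 19.47
tool_pos: [0.5792, -0.1789, 0.107]
eef_rot: [-2.278, 1.592, 0.612]
force: [-1.6, 0.4, -2.6]
grip_width: 0.024
```

```bash
python3 - <<'E'
from h import *
rep()
E
```

```text
t 19.47 p [ 0.5792 -0.1789  0.107 ] low x,y,h mm [ 7.33 -0.75 -5.52] F xyz fix [-0.94 -1.37 -2.57] T [-0.359 -0.049  0.058] w 0.024 dR [ -0.09 -30.     0.05]
```

carry_out --deltas '[{"tx": 0,"ty": -0.1,"tz": 0,"rx": 0,"ry": 0,"rz": 0,"grip": 1},{"tx": 0,"ty": -0.2,"tz": 0,"rx": 0,"ry": 0,"rz": 0,"grip": 1},{"tx": 0,"ty": -0.2,"tz": 0,"rx": 0,"ry": 0,"rz": 0,"grip": 1},{"tx": 0,"ty": -0.2,"tz": 0,"rx": 0,"ry": 0,"rz": 0,"grip": 1},{"tx": 0,"ty": -0.2,"tz": 0,"rx": 0,"ry": 0,"rz": 0,"grip": 1}]'

```text
clock: 19.88
tool_pos: [0.5816, -0.1781, 0.1078]
eef_rot: [-2.278, 1.591, 0.61]
force: [-1.6, -0.5, -2.8]
grip_width: 0.0244
```

```bash
python3 - <<'E'
from h import *
rep()
E
```

```text
t 19.88 p [ 0.5816 -0.1781  0.1078] low x,y,h mm [ 7.41  1.87 -4.79] F xyz fix [-0.06 -1.69 -2.81] T [-0.739  0.056  0.208] w 0.0244 dR [ -0.03 -29.97   0.03]
```

carry_out --deltas '[{"tx": 0,"ty": 0.1,"tz": 0,"rx": 0,"ry": 0,"rz": 0,"grip": 1},{"tx": 0,"ty": 0.2,"tz": 0,"rx": 0,"ry": 0,"rz": 0,"grip": 1},{"tx": 0,"ty": 0.3,"tz": 0,"rx": 0,"ry": 0,"rz": 0,"grip": 1},{"tx": 0,"ty": 0.3,"tz": 0,"rx": 0,"ry": 0,"rz": 0,"grip": 1},{"tx": 0,"ty": 0.3,"tz": 0,"rx": 0,"ry": 0,"rz": 0,"grip": 1},{"tx": 0,"ty": 0.3,"tz": 0,"rx": 0,"ry": 0,"rz": 0,"grip": 1}]'

```text
clock: 20.38
tool_pos: [0.579, -0.1788, 0.1078]
eef_rot: [-2.277, 1.591, 0.61]
force: [0.3, 0.5, -2.4]
grip_width: 0.0245
```

```bash
python3 - <<'E'
from h import *
rep()
E
```

```text
t 20.38 p [ 0.579  -0.1788  0.1078] low x,y,h mm [ 7.11 -0.82 -4.73] F xyz fix [-0.37  0.42 -2.41] T [-0.782 -0.228 -0.002] w 0.0245 dR [-0.000e+00 -3.001e+01  2.000e-02]
```

carry_out --deltas '[{"tx": 0,"ty": 0.05,"tz": 0,"rx": 0,"ry": 0,"rz": 0,"grip": 1},{"tx": 0,"ty": 0.1,"tz": 0,"rx": 0,"ry": 0,"rz": 0,"grip": 1},{"tx": 0,"ty": 0.15,"tz": 0,"rx": 0,"ry": 0,"rz": 0,"grip": 1},{"tx": 0,"ty": 0.15,"tz": 0,"rx": 0,"ry": 0,"rz": 0,"grip": 1},{"tx": 0,"ty": 0.15,"tz": 0,"rx": 0,"ry": 0,"rz": 0,"grip": 1}]'

```text
clock: 20.8
tool_pos: [0.5777, -0.1791, 0.108]
eef_rot: [-2.277, 1.59, 0.61]
force: [0.6, 0.3, -2.8]
grip_width: 0.0243
```

```bash
python3 - <<'E'
from h import *
rep()
E
```

```text
t 20.8 p [ 0.5777 -0.1791  0.108 ] low x,y,h mm [ 6.97 -2.05 -4.6 ] F xyz fix [-0.05  0.67 -2.84] T [-0.582 -0.553 -0.195] w 0.0243 dR [ 2.000e-02 -3.002e+01  2.000e-02]
```

carry_out --deltas '[{"tx": 0,"ty": -0.12,"tz": 0,"rx": 0,"ry": 0,"rz": 0,"grip": 1},{"tx": 0,"ty": -0.225,"tz": 0,"rx": 0,"ry": 0,"rz": 0,"grip": 1},{"tx": 0,"ty": -0.225,"tz": 0,"rx": 0,"ry": 0,"rz": 0,"grip": 1},{"tx": 0,"ty": -0.225,"tz": 0,"rx": 0,"ry": 0,"rz": 0,"grip": 1},{"tx": 0.1,"ty": -0.225,"tz": -0.06,"rx": 0,"ry": 0,"rz": 0,"grip": 1},{"tx": 0.2,"ty": -0.225,"tz": -0.12,"rx": 0,"ry": 0,"rz": 0,"grip": 1},{"tx": 0.3,"ty": -0.225,"tz": -0.175,"rx": 0,"ry": 0,"rz": 0,"grip": 1},{"tx": 0.39,"ty": -0.225,"tz": -0.225,"rx": 0,"ry": 0,"rz": 0,"grip": 1},{"tx": 0.39,"ty": -0.225,"tz": -0.225,"rx": 0,"ry": 0,"rz": 0,"grip": 1},{"tx": 0.39,"ty": -0.225,"tz": -0.225,"rx": 0,"ry": 0,"rz": 0,"grip": 1}]'

```text
clock: 21.63
tool_pos: [0.5805, -0.1811, 0.1078]
eef_rot: [-2.277, 1.588, 0.615]
force: [-2.2, 4.4, -1.7]
grip_width: 0.0242
```

```bash
python3 - <<'E'
from h import *
rep()
E
```

```text
t 21.63 p [ 0.5805 -0.1811  0.1078] low x,y,h mm [ 9.62 -0.25 -4.67] F xyz fix [-4.84 -0.52 -1.69] T [0.435 0.311 0.102] w 0.0242 dR [ -0.08 -30.2   -0.04]
```

carry_out --deltas '[{"tx": -0.1,"ty": 0,"tz": 0.025,"rx": 0,"ry": 0.0175,"rz": 0,"grip": 1},{"tx": -0.2,"ty": 0,"tz": 0.05,"rx": 0,"ry": 0.035,"rz": 0,"grip": 1},{"tx": -0.29,"ty": 0,"tz": 0.075,"rx": 0,"ry": 0.052,"rz": 0,"grip": 1},{"tx": -0.39,"ty": 0,"tz": 0.1,"rx": 0,"ry": 0.07,"rz": 0,"grip": 1},{"tx": -0.49,"ty": 0,"tz": 0.125,"rx": 0,"ry": 0.087,"rz": 0,"grip": 1},{"tx": -0.59,"ty": 0,"tz": 0.15,"rx": 0,"ry": 0.105,"rz": 0,"grip": 1},{"tx": -0.59,"ty": 0,"tz": 0.15,"rx": 0,"ry": 0.105,"rz": 0,"grip": 1},{"tx": -0.59,"ty": 0,"tz": 0.15,"rx": 0,"ry": 0.105,"rz": 0,"grip": 1},{"tx": -0.59,"ty": 0,"tz": 0.15,"rx": 0,"ry": 0.105,"rz": 0,"grip": 1}]'

```text
clock: 22.38
tool_pos: [0.5788, -0.1757, 0.1102]
eef_rot: [-2.344, 1.635, 0.502]
force: [-2.5, 4.2, 1.6]
grip_width: 0.0244
```

```bash
python3 - <<'E'
from h import *
rep()
E
```

```text
t 22.38 p [ 0.5788 -0.1757  0.1102] low x,y,h mm [10.43  0.03 -4.24] F xyz fix [-4.84 -0.93  1.58] T [0.97  0.643 0.107] w 0.0244 dR [ -0.05 -24.15  -0.05]
```

```bash
python3 - <<'E'
from h import *
c=(24,12.1,-.1,-4.9)
for l,x in ((22,12.25),(20,12.4),(18,12.55)): print(l,between(c,(l,x,-.15,-4.9)))
c=(18,12.55,-.15,-4.9)
for l,x in ((16,12.75),(14,12.9),(12,13.1)): print(l,between(c,(l,x,-.15,-4.9)))
E
```

```text
22 (array([-0.205,  0.005,  0.04 ]), array([0.    , 0.0349, 0.    ]))
20 (array([-0.409,  0.005,  0.087]), array([0.    , 0.0698, 0.    ]))
18 (array([-0.611,  0.005,  0.142]), array([ 0.    ,  0.1047, -0.    ]))
16 (array([-0.2 , -0.  ,  0.04]), array([0.    , 0.0349, 0.    ]))
14 (array([-0.403,  0.   ,  0.088]), array([-0.    ,  0.0698,  0.    ]))
12 (array([-0.6  ,  0.   ,  0.143]), array([ 0.    ,  0.1047, -0.    ]))
```

carry_out --deltas '[{"tx": -0.1,"ty": 0,"tz": 0.02,"rx": 0,"ry": 0.0175,"rz": 0,"grip": 1},{"tx": -0.205,"ty": 0.005,"tz": 0.04,"rx": 0,"ry": 0.035,"rz": 0,"grip": 1},{"tx": -0.31,"ty": 0.005,"tz": 0.06,"rx": 0,"ry": 0.052,"rz": 0,"grip": 1},{"tx": -0.41,"ty": 0.005,"tz": 0.087,"rx": 0,"ry": 0.07,"rz": 0,"grip": 1},{"tx": -0.51,"ty": 0.005,"tz": 0.115,"rx": 0,"ry": 0.087,"rz": 0,"grip": 1},{"tx": -0.61,"ty": 0.005,"tz": 0.142,"rx": 0,"ry": 0.105,"rz": 0,"grip": 1},{"tx": -0.61,"ty": 0.005,"tz": 0.142,"rx": 0,"ry": 0.105,"rz": 0,"grip": 1},{"tx": -0.61,"ty": 0.005,"tz": 0.142,"rx": 0,"ry": 0.105,"rz": 0,"grip": 1},{"tx": -0.61,"ty": 0.005,"tz": 0.142,"rx": 0,"ry": 0.105,"rz": 0,"grip": 1}]'

```text
clock: 23.13
tool_pos: [0.5767, -0.1697, 0.1111]
eef_rot: [-2.408, 1.68, 0.384]
force: [-2.2, 5.0, 0.7]
grip_width: 0.024
```

```bash
python3 - <<'E'
from h import *
rep()
E
```

```text
t 23.13 p [ 0.5767 -0.1697  0.1111] low x,y,h mm [10.76  0.14 -4.55] F xyz fix [-5.48 -0.34  0.73] T [1.018 0.503 0.01 ] w 0.024 dR [ -0.03 -18.13  -0.04]
```

carry_out --deltas '[{"tx": -0.1,"ty": 0.01,"tz": 0.02,"rx": 0,"ry": 0.0175,"rz": 0,"grip": 1},{"tx": -0.2,"ty": 0.01,"tz": 0.04,"rx": 0,"ry": 0.035,"rz": 0,"grip": 1},{"tx": -0.3,"ty": 0.01,"tz": 0.06,"rx": 0,"ry": 0.052,"rz": 0,"grip": 1},{"tx": -0.4,"ty": 0.01,"tz": 0.088,"rx": 0,"ry": 0.07,"rz": 0,"grip": 1},{"tx": -0.5,"ty": 0.01,"tz": 0.115,"rx": 0,"ry": 0.087,"rz": 0,"grip": 1},{"tx": -0.6,"ty": 0.01,"tz": 0.143,"rx": 0,"ry": 0.105,"rz": 0,"grip": 1},{"tx": -0.6,"ty": 0.01,"tz": 0.143,"rx": 0,"ry": 0.105,"rz": 0,"grip": 1},{"tx": -0.6,"ty": 0.01,"tz": 0.143,"rx": 0,"ry": 0.105,"rz": 0,"grip": 1},{"tx": -0.6,"ty": 0.01,"tz": 0.143,"rx": 0,"ry": 0.105,"rz": 0,"grip": 1}]'

```text
clock: 23.88
tool_pos: [0.5745, -0.1638, 0.1114]
eef_rot: [-2.468, 1.722, 0.262]
force: [-0.8, 5.5, -0.0]
grip_width: 0.0246
```

```bash
python3 - <<'E'
from h import *
rep()
E
```

```text
t 23.88 p [ 0.5745 -0.1638  0.1114] low x,y,h mm [11.19  0.15 -4.7 ] F xyz fix [-5.47  1.15 -0.04] T [1.223 0.459 0.066] w 0.0246 dR [ -0.02 -12.11  -0.05]
```

carry_out --deltas '[{"tx": 0.05,"ty": 0,"tz": -0.01,"rx": 0,"ry": 0,"rz": 0,"grip": 1},{"tx": 0.1,"ty": 0,"tz": -0.02,"rx": 0,"ry": 0,"rz": 0,"grip": 1},{"tx": 0.1,"ty": 0,"tz": -0.02,"rx": 0,"ry": 0,"rz": 0,"grip": 1},{"tx": 0.1,"ty": 0,"tz": -0.02,"rx": 0,"ry": 0,"rz": 0,"grip": 1}]'

```text
clock: 24.22
tool_pos: [0.5747, -0.1642, 0.1114]
eef_rot: [-2.468, 1.722, 0.264]
force: [-2.9, 7.5, 0.7]
grip_width: 0.0242
```

```bash
python3 - <<'E'
from h import *
rep()
c=(12,14.1,-.25,-4.9)
for l,x in ((10,14.2),(8,14.3),(6,14.4),(4,14.4),(2,14.4)): print(l,between(c,(l,x,-.25,-5)))
E
```

```text
t 24.22 p [ 0.5747 -0.1642  0.1114] low x,y,h mm [11.5   0.17 -4.73] F xyz fix [-7.99 -0.13  0.71] T [1.511 0.622 0.024] w 0.0242 dR [ -0.04 -12.18  -0.05]
10 (array([-0.207, -0.   ,  0.053]), array([-0.    ,  0.0349,  0.    ]))
8 (array([-0.415,  0.   ,  0.105]), array([-0.    ,  0.0698,  0.    ]))
6 (array([-0.621, -0.   ,  0.163]), array([-0.    ,  0.1047,  0.    ]))
4 (array([-0.834, -0.   ,  0.232]), array([-0.    ,  0.1396,  0.    ]))
2 (array([-1.044, -0.   ,  0.308]), array([-0.    ,  0.1745, -0.    ]))
```

carry_out --deltas '[{"tx": -0.1,"ty": 0,"tz": 0.025,"rx": 0,"ry": 0.0175,"rz": 0,"grip": 1},{"tx": -0.207,"ty": 0,"tz": 0.05,"rx": 0,"ry": 0.035,"rz": 0,"grip": 1},{"tx": -0.31,"ty": 0,"tz": 0.08,"rx": 0,"ry": 0.052,"rz": 0,"grip": 1},{"tx": -0.415,"ty": 0,"tz": 0.105,"rx": 0,"ry": 0.07,"rz": 0,"grip": 1},{"tx": -0.52,"ty": 0,"tz": 0.135,"rx": 0,"ry": 0.087,"rz": 0,"grip": 1},{"tx": -0.62,"ty": 0,"tz": 0.163,"rx": 0,"ry": 0.105,"rz": 0,"grip": 1},{"tx": -0.62,"ty": 0,"tz": 0.163,"rx": 0,"ry": 0.105,"rz": 0,"grip": 1},{"tx": -0.62,"ty": 0,"tz": 0.163,"rx": 0,"ry": 0.105,"rz": 0,"grip": 1}]'

```text
clock: 24.88
tool_pos: [0.5725, -0.1582, 0.111]
eef_rot: [-2.525, 1.76, 0.135]
force: [-2.4, 6.6, -1.0]
grip_width: 0.0245
```

```bash
python3 - <<'E'
from h import *
rep()
E
```

```text
t 24.88 p [ 0.5725 -0.1582  0.111 ] low x,y,h mm [11.88  0.2  -4.94] F xyz fix [-6.98  0.01 -0.95] T [ 1.602  0.614 -0.027] w 0.0245 dR [-0.04 -6.11 -0.09]
```

```bash
python3 - <<'E'
from h import *
c=(6,14.4,-.25,-5)
for l,x in ((4,14.4),(2,14.4),(0,14.4)): print(l,between(c,(l,x,-.25,-5)))
E
```

```text
4 (array([-0.219, -0.   ,  0.046]), array([0.    , 0.0349, 0.    ]))
2 (array([-0.437, -0.   ,  0.099]), array([-0.    ,  0.0698, -0.    ]))
0 (array([-0.652,  0.   ,  0.16 ]), array([0.    , 0.1047, 0.    ]))
```

carry_out --deltas '[{"tx": -0.11,"ty": 0,"tz": 0.02,"rx": 0,"ry": 0.0175,"rz": 0,"grip": 1},{"tx": -0.22,"ty": 0,"tz": 0.046,"rx": 0,"ry": 0.035,"rz": 0,"grip": 1},{"tx": -0.33,"ty": 0,"tz": 0.07,"rx": 0,"ry": 0.052,"rz": 0,"grip": 1},{"tx": -0.44,"ty": 0,"tz": 0.1,"rx": 0,"ry": 0.07,"rz": 0,"grip": 1},{"tx": -0.545,"ty": 0,"tz": 0.13,"rx": 0,"ry": 0.087,"rz": 0,"grip": 1},{"tx": -0.65,"ty": 0,"tz": 0.16,"rx": 0,"ry": 0.105,"rz": 0,"grip": 1},{"tx": -0.65,"ty": 0,"tz": 0.16,"rx": 0,"ry": 0.105,"rz": 0,"grip": 1},{"tx": -0.65,"ty": 0,"tz": 0.16,"rx": 0,"ry": 0.105,"rz": 0,"grip": 1}]'

```text
clock: 25.55
tool_pos: [0.5703, -0.152, 0.1098]
eef_rot: [-2.577, 1.796, 0.002]
force: [-1.9, 4.7, -0.3]
grip_width: 0.024
```

```bash
python3 - <<'E'
from h import *
rep()
E
```

```text
t 25.55 p [ 0.5703 -0.152   0.1098] low x,y,h mm [11.99  0.22 -5.18] F xyz fix [-5.11 -0.15 -0.31] T [1.514 0.549 0.015] w 0.024 dR [-0.03 -0.08 -0.09]
```

carry_out --deltas '[{"tx": 0,"ty": 0,"tz": 0.1,"rx": 0,"ry": 0,"rz": 0,"grip": 1},{"tx": 0,"ty": 0,"tz": 0.2,"rx": 0,"ry": 0,"rz": 0,"grip": 1},{"tx": 0,"ty": 0,"tz": 0.3,"rx": 0,"ry": 0,"rz": 0,"grip": 1},{"tx": 0,"ty": 0,"tz": 0.4,"rx": 0,"ry": 0,"rz": 0,"grip": 1},{"tx": 0,"ty": 0,"tz": 0.4,"rx": 0,"ry": 0,"rz": 0,"grip": 1}]'

```text
clock: 25.97
tool_pos: [0.5704, -0.1521, 0.1057]
eef_rot: [-2.576, 1.797, 0.002]
force: [-2.5, 5.9, -2.3]
grip_width: 0.0244
```

```bash
python3 - <<'E'
from h import *
rep()
E
```

```text
t 25.97 p [ 0.5704 -0.1521  0.1057] low x,y,h mm [12.15  0.32 -9.34] F xyz fix [-6.39 -0.33 -2.29] T [1.602 0.41  0.067] w 0.0244 dR [-0.01 -0.1  -0.06]
```

Sliding freely. Continuing down.

carry_out --deltas '[{"tx": 0,"ty": 0,"tz": 0.12,"rx": 0,"ry": 0,"rz": 0,"grip": 1},{"tx": 0,"ty": 0,"tz": 0.24,"rx": 0,"ry": 0,"rz": 0,"grip": 1},{"tx": 0,"ty": 0,"tz": 0.36,"rx": 0,"ry": 0,"rz": 0,"grip": 1},{"tx": 0,"ty": 0,"tz": 0.48,"rx": 0,"ry": 0,"rz": 0,"grip": 1},{"tx": 0,"ty": 0,"tz": 0.6,"rx": 0,"ry": 0,"rz": 0,"grip": 1},{"tx": 0,"ty": 0,"tz": 0.72,"rx": 0,"ry": 0,"rz": 0,"grip": 1},{"tx": 0,"ty": 0,"tz": 0.8,"rx": 0,"ry": 0,"rz": 0,"grip": 1},{"tx": 0,"ty": 0,"tz": 0.8,"rx": 0,"ry": 0,"rz": 0,"grip": 1}]'

```text
clock: 26.63
tool_pos: [0.5704, -0.1521, 0.0977]
eef_rot: [-2.576, 1.797, 0.002]
force: [-1.8, 6.2, -1.0]
grip_width: 0.0245
```

```bash
python3 - <<'E'
from h import *
rep()
E
```

```text
t 26.63 p [ 0.5704 -0.1521  0.0977] low x,y,h mm [ 12.13   0.34 -17.29] F xyz fix [-6.43  0.47 -1.02] T [ 1.599  0.547 -0.007] w 0.0245 dR [-0.01 -0.1  -0.06]
```

carry_out --deltas '[{"tx": 0,"ty": 0,"tz": 0.12,"rx": 0,"ry": 0,"rz": 0,"grip": 1},{"tx": 0,"ty": 0,"tz": 0.24,"rx": 0,"ry": 0,"rz": 0,"grip": 1},{"tx": 0,"ty": 0,"tz": 0.36,"rx": 0,"ry": 0,"rz": 0,"grip": 1},{"tx": 0,"ty": 0,"tz": 0.48,"rx": 0,"ry": 0,"rz": 0,"grip": 1},{"tx": 0,"ty": 0,"tz": 0.6,"rx": 0,"ry": 0,"rz": 0,"grip": 1},{"tx": 0,"ty": 0,"tz": 0.72,"rx": 0,"ry": 0,"rz": 0,"grip": 1},{"tx": 0,"ty": 0,"tz": 0.84,"rx": 0,"ry": 0,"rz": 0,"grip": 1},{"tx": 0,"ty": 0,"tz": 0.95,"rx": 0,"ry": 0,"rz": 0,"grip": 1},{"tx": 0,"ty": 0,"tz": 0.95,"rx": 0,"ry": 0,"rz": 0,"grip": 1}]'

```text
clock: 27.38
tool_pos: [0.5704, -0.1521, 0.0882]
eef_rot: [-2.576, 1.797, 0.002]
force: [-1.5, 6.5, -1.3]
grip_width: 0.0245
```

```bash
python3 - <<'E'
from h import *
rep()
E
```

```text
t 27.38 p [ 0.5704 -0.1521  0.0882] low x,y,h mm [ 12.11   0.31 -26.86] F xyz fix [-6.61  0.86 -1.29] T [ 1.525  0.544 -0.002] w 0.0245 dR [-0.01 -0.1  -0.07]
```

carry_out --deltas '[{"tx": 0,"ty": 0,"tz": 0.08,"rx": 0,"ry": 0,"rz": 0,"grip": 1},{"tx": 0,"ty": 0,"tz": 0.16,"rx": 0,"ry": 0,"rz": 0,"grip": 1},{"tx": 0,"ty": 0,"tz": 0.24,"rx": 0,"ry": 0,"rz": 0,"grip": 1},{"tx": 0,"ty": 0,"tz": 0.3,"rx": 0,"ry": 0,"rz": 0,"grip": 1},{"tx": 0,"ty": 0,"tz": 0.3,"rx": 0,"ry": 0,"rz": 0,"grip": 1},{"tx": 0,"ty": 0,"tz": 0.3,"rx": 0,"ry": 0,"rz": 0,"grip": 1}]'

```text
clock: 27.88
tool_pos: [0.5704, -0.1521, 0.0853]
eef_rot: [-2.576, 1.797, 0.002]
force: [-1.4, 6.8, -1.2]
grip_width: 0.0246
```

```bash
python3 - <<'E'
from h import *
rep()
E
```

```text
t 27.88 p [ 0.5704 -0.1521  0.0853] low x,y,h mm [ 12.1    0.33 -29.73] F xyz fix [-6.88  1.03 -1.18] T [1.519 0.587 0.009] w 0.0246 dR [-0.01 -0.1  -0.06]
```

carry_out --deltas '[{"tx": 0,"ty": 0,"tz": 0.05,"rx": 0,"ry": 0,"rz": 0,"grip": 1},{"tx": 0,"ty": 0,"tz": 0.1,"rx": 0,"ry": 0,"rz": 0,"grip": 1},{"tx": 0,"ty": 0,"tz": 0.15,"rx": 0,"ry": 0,"rz": 0,"grip": 1},{"tx": 0,"ty": 0,"tz": 0.15,"rx": 0,"ry": 0,"rz": 0,"grip": 1},{"tx": 0,"ty": 0,"tz": 0.15,"rx": 0,"ry": 0,"rz": 0,"grip": 1}]'

```text
clock: 28.3
tool_pos: [0.5704, -0.1521, 0.0851]
eef_rot: [-2.576, 1.797, 0.002]
force: [-6.7, 7.2, 12.4]
grip_width: 0.0242
```

```bash
python3 - <<'E'
from h import *
rep()
E
```

```text
t 28.3 p [ 0.5704 -0.1521  0.0851] low x,y,h mm [ 12.16   0.35 -29.95] F xyz fix [-9.04 -3.81 12.41] T [ 1.704  1.503 -0.043] w 0.0242 dR [-0.02 -0.09 -0.06]
```

carry_out --deltas '[{"tx": -0.05,"ty": 0,"tz": -0.05,"rx": 0,"ry": 0,"rz": 0,"grip": 1},{"tx": -0.12,"ty": 0,"tz": -0.12,"rx": 0,"ry": 0,"rz": 0,"grip": 1},{"tx": -0.17,"ty": 0.03,"tz": -0.12,"rx": 0,"ry": 0,"rz": 0,"grip": 1},{"tx": -0.17,"ty": 0.03,"tz": -0.12,"rx": 0,"ry": 0,"rz": 0,"grip": 1},{"tx": -0.17,"ty": 0.03,"tz": -0.12,"rx": 0,"ry": 0,"rz": 0,"grip": 1}]'

```text
clock: 28.72
tool_pos: [0.57, -0.1512, 0.0852]
eef_rot: [-2.576, 1.797, 0.0]
force: [-1.1, 5.8, -0.9]
grip_width: 0.0242
```

```bash
python3 - <<'E'
from h import *
rep()
E
```

```text
t 28.72 p [ 0.57   -0.1512  0.0852] low x,y,h mm [ 11.23   0.27 -29.84] F xyz fix [-5.81  1.01 -0.93] T [1.37  0.325 0.009] w 0.0242 dR [ 0.03 -0.04 -0.04]
```

carry_out --deltas '[{"tx": 0,"ty": 0,"tz": 0,"rx": 0,"ry": 0,"rz": 0,"grip": 3},{"tx": 0,"ty": 0,"tz": 0,"rx": 0,"ry": 0,"rz": 0,"grip": 3.5},{"tx": 0,"ty": 0,"tz": 0,"rx": 0,"ry": 0,"rz": 0,"grip": 4.5},{"tx": 0,"ty": 0,"tz": 0,"rx": 0,"ry": 0,"rz": 0,"grip": 6},{"tx": 0,"ty": 0,"tz": 0,"rx": 0,"ry": 0,"rz": 0,"grip": 6},{"tx": 0,"ty": 0,"tz": 0,"rx": 0,"ry": 0,"rz": 0,"grip": 6}]'

```text
clock: 29.22
tool_pos: [0.5699, -0.1533, 0.0853]
eef_rot: [2.574, -1.799, 0.002]
force: [-0.4, 0.1, 0.1]
grip_width: 0.06
```

```bash
python3 - <<'E'
from h import *
rep()
E
```

```text
t 29.22 p [ 0.5699 -0.1533  0.0853] low x,y,h mm [ 13.3   -0.56 -29.73] F xyz fix [-0.23 -0.34  0.11] T [-0.009  0.036 -0.006] w 0.06 dR [-0.    0.09  0.04]
```

carry_out --deltas '[{"tx": 0,"ty": 0,"tz": -0.8,"rx": 0,"ry": 0,"rz": 0,"grip": 6},{"tx": 0,"ty": 0,"tz": -2,"rx": 0,"ry": 0,"rz": 0,"grip": 6},{"tx": 0,"ty": 0,"tz": -4,"rx": 0,"ry": 0,"rz": 0,"grip": 6},{"tx": 0,"ty": 0,"tz": -7,"rx": 0,"ry": 0,"rz": 0,"grip": 6},{"tx": 0,"ty": 0,"tz": -10,"rx": 0,"ry": 0,"rz": 0,"grip": 6},{"tx": 2,"ty": 0,"tz": -13,"rx": 0,"ry": 0,"rz": 0,"grip": 6},{"tx": 5,"ty": 0,"tz": -14,"rx": 0,"ry": 0,"rz": 0,"grip": 6},{"tx": 9,"ty": 0,"tz": -14,"rx": 0,"ry": 0,"rz": 0,"grip": 6},{"tx": 13,"ty": 0,"tz": -14,"rx": 0,"ry": 0,"rz": 0,"grip": 6},{"tx": 15,"ty": 0,"tz": -14,"rx": 0,"ry": 0,"rz": 0,"grip": 6}]'

```text
clock: 30.05
tool_pos: [0.6216, -0.2997, 0.2273]
eef_rot: [2.569, -1.803, 0.008]
force: [-1.4, -0.4, 0.3]
grip_width: 0.0598
```

```bash
python3 - <<'E'
from h import *
from bench import camera
rep()
im,d=camera("scene"); W=world("scene",d); cv2.imwrite(f"pics/scene9.png",cv2.resize(im[60:330,60:400,::-1],None,fx=2.2,fy=2.2,interpolation=cv2.INTER_CUBIC))
im2,d2=camera("top"); W2=world("top",d2); cv2.imwrite(f"pics/top9.png",cv2.resize(im2[90:320,90:430,::-1],None,fx=2.3,fy=2.3,interpolation=cv2.INTER_CUBIC))
for n,i,w in(("scene",im,W),("top",im2,W2)):
    hsv=cv2.cvtColor(i,cv2.COLOR_RGB2HSV); m=(hsv[...,1]>110)&(hsv[...,0]>10)&(hsv[...,0]<35)&(np.hypot(w[...,0]-.57,w[...,1]+.152)<.03)
    q=w[m]; print(n,m.sum(),"z",np.percentile(q[:,2],[1,50,98,100]).round(4)); t=q[q[:,2]>.102]; print(len(t),t.mean(0).round(4))
E
```

```text
t 30.05 p [ 0.6216 -0.2997  0.2273] low x,y,h mm [168.79  -2.42 112.42] F xyz fix [-0.07 -1.47  0.32] T [-0.049  0.107  0.039] w 0.0598 dR [0.02 0.33 0.26]
scene 334 z [0.0526 0.0816 0.1101 0.1114]
86 [ 0.5727 -0.1529  0.1074]
top 221 z [0.0554 0.0911 0.1098 0.1111]
90 [ 0.5694 -0.1487  0.1075]
```

View pics/scene9.png

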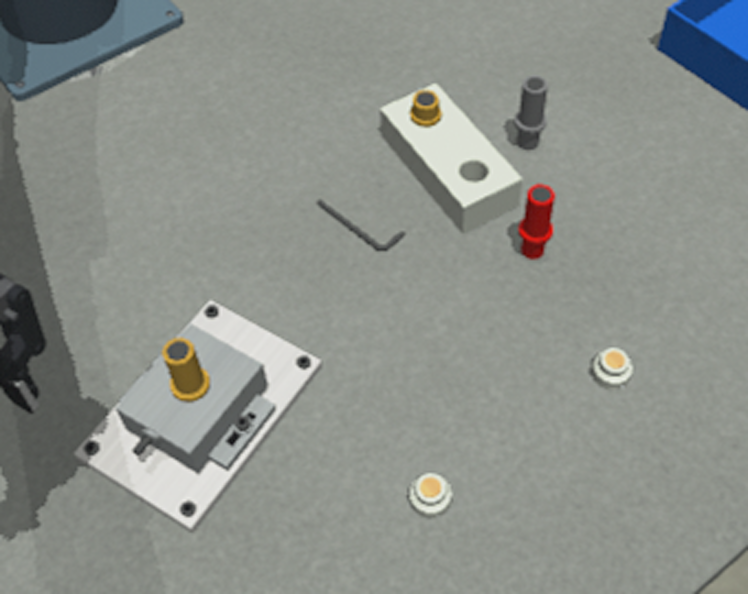

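View pics/top9.png

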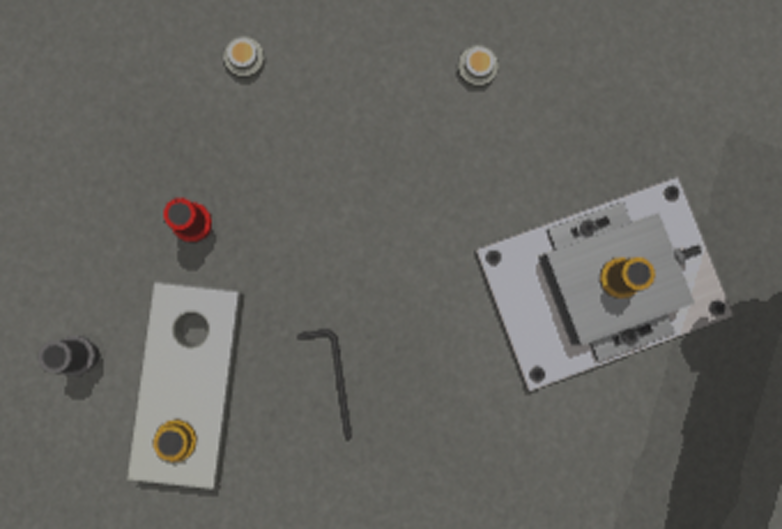

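carry_out --deltas '[{"tx": 0,"ty": 0,"tz": 0,"rx": 0,"ry": 0,"rz": 0,"grip": 6},{"tx": 0,"ty": 0,"tz": 0,"rx": 0,"ry": 0,"rz": 0,"grip": 6},{"tx": 0,"ty": 0,"tz": 0,"rx": 0,"ry": 0,"rz": 0,"grip": 6},{"tx": 0,"ty": 0,"tz": 0,"rx": 0,"ry": 0,"rz": 0,"grip": 6}]'

```text
clock: 30.48
tool_pos: [0.6215, -0.292, 0.2258]
eef_rot: [2.577, -1.796, 0.001]
force: [-0.7, 0.3, 0.1]
grip_width: 0.0599
```

```bash
python3 - <<'E'
from h import *
rep(); print(r.hand_in())
E
```

```text
t 30.48 p [ 0.6215 -0.292   0.2258] low x,y,h mm [161.19   0.18 110.77] F xyz fix [-0.56 -0.58  0.1 ] T [ 0.023 -0.055 -0.014] w 0.0599 dR [ 0.01  0.04 -0.1 ]
the job is handed in; nothing more can be done
None
```

The tall brass post is fitted in the fixture bore with its collar down on the block. I let go, backed the arm off and handed the job in at about 30.5 s.

- **First try:** I started the post at a 30° lean, but it rode up on the rim while I was straightening it, taking about 14 N of downward push. I lifted it out before it jammed.
- **Second try:** I started it again deeper, felt both sides of the bore to find its centre across the lean, pressed the nose back (about 7 N) and straightened the post in steps. It then slid down freely, and the collar stopped firmly at about 14 N of downward push. The highest contact force I read was about 17 N, under the 40 N limit.
- **Last checks:** The foot measured 29.95 mm below the block top when it seated (30 mm expected). After release both cameras put the post's top at about 107.5 mm (108 mm expected). The two cameras disagreed by 3–4 mm on the sideways position of the post's top, so I judged the seating by height and force. In the last pictures the stub, caps, hex key and look-alikes appear undisturbed. The force on the arm was about zero.

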